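# Stand a toppled spice jar up and pack it under the caddy's lift-over tray

## Task

The spice jar has toppled over beside the little wooden spice caddy. Lift the caddy's top tray by its handle and swing it fully over towards the front, stand the jar upright, cap up, on the caddy's floor, let go of it there without dropping it, and swing the tray back down fully shut over the jar. Do not disturb the other things on the worktop.

Things in the scene. Friction and masses are not known exactly. Their poses are not given: they have to be found in the camera images.
- jar_center (a point): the toppled spice jar: a cylinder 45 mm in diameter and 106 mm long, 0.08 to 0.15 kg, clear body and broad dark-green cap (the last 20 mm). It lies on its side to the right of the caddy, cap to the front (up to 35 degrees to the right of that), and can roll. The point is its middle, half-way along its axis; z axis = from base to cap
- caddy_floor (a point): fixed wooden spice caddy; point: centre of the compartment floor, 8 mm above the worktop; x away from the robot, y left, z up. Outside 96 mm (x) by 124 mm (y). End panels 8 mm thick at y = -52, +52 mm, tops 118 mm above the worktop; rails 24 mm above the floor at x = -45, +45 mm, 6 mm thick; above these, front and back are open. Shut tray's underside: 120 mm above the worktop
- tray_handle (a point): centre of the tray's handle: a level round steel bar 12 mm thick, 84 mm long along the caddy's y, to be pinched from above. Shut, it is 180 mm above the worktop over the caddy's centre. The tray is 96 x 112 mm; its rim is 32 mm and its floor 55 mm below the bar's centre
- tray_arm (a joint): angle q of the tray's parallel links: 0 = shut, 1.745 rad = fully over to the front. The tray stays level and shifts 75 mm x (cos(0.698+q) - cos 0.698) along the caddy's x and 75 mm x (sin(0.698+q) - sin 0.698) upwards: it rises 27 mm half-way and ends 115 mm nearer the robot. It moves freely (0.2 kg) and rests by its weight at either end
- door_edge (a point): free edge of the fixed, over 1 m high pantry door, ajar between robot and worktop: from here in plan to (0.26, 0.49), 42 mm thick, knobs stand out 70 mm by this edge. An arm that starts left of it must pass it folded back or raised, within 0.3 m of the base axis. Wall cabinet: front x = 0.57, underside z = 0.47: keep high wrists nearer the robot. Worktop's front edge: x = 0.44
- ramekin: bystander: cream fluted ramekin, 66 mm wide, 40 mm tall; origin at the centre of its underside
- tomato_tin: bystander: food tin, 58 mm wide, 72 mm tall, standing; origin at the centre of its underside

How it is judged:
By the outcome, as a careful person would: the job done as asked, in the order asked, and still so for the second after the job is handed in, with the robot touching nothing.
It also fails if it takes over 72 s, if anything falls off the work surface, if the arm or the gripper's body presses on something with over 40 N, if the wrist force passes 120 N, or if a joint passes its speed limit or range.

## Robot

A 6-joint arm with a two-finger parallel gripper is mounted at the origin on a cart in front of the work surface, level with it; the furniture and walls round the work are solid. World frame = base frame: x ahead of the robot, y to its left, z up, the work surface at z = 0. Lengths are in m, angles in degrees, forces in N, time in s.
With the tool pointing down it reaches from about 0.4 to 0.825 m from the base axis. Payload 7 kg.
Tool frame: the origin (TCP) lies at the very end of the fingers, on their centre line; the grasp point (between the pads) lies 19 mm behind it (r.hold_point_z is the distance from the TCP to the grasp point, in m); z points along the fingers, y is the direction in which the jaws open and shut (so a half turn about z gives the same grasp; the last joint's range is limited). The gripper opens to 88 mm and grips with 3 to 60 N. Pads are 19 mm wide; open, the fingers measure 130 mm over their backs; the gripper's body (78 mm by 193 mm) begins 47 mm behind the grasp point.
Start: joints at [85.491, 20.546, 0.682, 0, -70.136, -16.507], TCP at [0.242, 0.63, 0.227] pointing down, gripper open.
Joint ranges: [-176.03, 176.03], [-82.01, 121.73], [-58.28, 71.71], [-173.87, 95.51], [-174.79, -0.11], [-173.66, 173.66]. Speed limits (degrees/s): [136.94, 136.94, 172.46, 180, 180, 180].

## Interface

Orientations are given as [roll, pitch, yaw] about the fixed x, y, z axes, in that order (R = Rz(yaw) Ry(pitch) Rx(roll)).
In Python, from plant import r gives the robot as it stands. The module is installed in compiled form; this text tells all that it offers.
- The arm moves only by the shell command python3 -m inch 'ROWS' [FORCE]. ROWS is text: rows parted by semicolons, each of 7 numbers parted by spaces: the shift along the tool's x, y, z in m, then the turn, a rotation vector about the tool's x, y, z in rad, then the opening, from 0 (shut) to 1 (fully open). In form: tx ty tz ax ay az jaw; .... A call has 1 to 20 rows; each row shifts and turns the commanded pose from where the row before left it, along the tool's axes as they then stand; what a row does not reach is not made up. A row lasts 1/12 s, in which the tool goes at most 41.7 mm and 7.16 degrees, less where a joint would pass 70% of its speed; a pose out of reach is approached as far as the arm can. A call with a gripper value outside its range is refused whole. The fingers move at their own pace and stop on an object; FORCE is the grip in N (left out, the last holds). Time passes only in rows, so rows that do not move let the fingers close. It gives the time, the measured TCP pose, the force and the opening at its end, in the units of the state.
- r.get_state(): the state, without advancing time (a new reading comes with each control period).
- r.capture(name): name is "side" or "top" or "wrist"; returns the picture (384x512x3 uint8, red, green, blue); there is no depth.
- r.camera_params(name): a dict with "vfov" (degrees; the focal length in pixels is half the picture's height over the tangent of half this angle, whatever the lens; pixels are square), "cx", "cy" (the principal point, pixels), "R" (3x3) and "t" (3): a world point X has camera coordinates R X + t. Camera axes: x right, y down, z forward; pixel columns grow to the right and rows downward; lengths in m; the calibration is good to about 2 mm. A picture is of the moment at which its call begins: read the wrist's pose just before it. camera_params takes no time and is no camera call; for the wrist camera it gives the pose at the moment of the call.
- r.close_job(): hands the job in, once; it reports no verdict.
Trained networks look in the newest picture that a camera, given by its name, has taken for a name from the list of things; names that differ only in an ending like _2 or _b are one class to them, and where a whole thing is asked for, a point or a joint stands for the part that bears it (a point fixed in the world has none). Each returns a list of dicts, best first, with "p" (0 to 1); they miss things now and then, are a little off and sometimes report something else, mostly with a low value. They report only what shows in the picture. A call takes as long as a camera call.
- r.recognise(target, camera): "xy" ([column, row] in pixels, amid what is visible of it).
The state is a dict: "time_s": time; "joints": joint angles; "qd": joint speeds; "joint_torque": joint torques, N m; "tcp_pos": TCP position; "eef_rot": TCP orientation; "contact_force": force on the tool from outside, world axes, zero at the start; "moment": the same for the moment, N m; "gripper_width": finger opening in m.
Only numpy, scipy, OpenCV 4.12 (cv2) and the standard library are available. Lean on these libraries where they do the work, as an engineer would, in place of code of your own. Each camera call takes 0.05 s, during which the arm holds its last target.

## Working session

There is one attempt and no reset: what is moved stays moved. The work goes in short steps, Python scripts to look and compute and a shell command to move; the robot and the scene stay as the last step left them, time stands still between calls to the robot, and variables do not carry over. Pictures are saved under pics/ and viewed, and the job is handed in when it is done.

```bash
ls; mkdir -p pics
cat > h.py <<'E'
import numpy as np, cv2
from scipy.spatial.transform import Rotation as Ro
from plant import r
def cam(n):
    p=r.camera_params(n); f=192/np.tan(np.radians(p['vfov'])/2)
    return f,p['cx'],p['cy'],np.array(p['R']),np.array(p['t'])
def proj(n,X,p=None):
    f,cx,cy,R,t=p or cam(n); c=R@np.array(X)+t
    return np.array([cx+f*c[0]/c[2],cy+f*c[1]/c[2]])
def ray(n,uv,p=None):
    f,cx,cy,R,t=p or cam(n); d=R.T@np.array([(uv[0]-cx)/f,(uv[1]-cy)/f,1]); return -R.T@t,d/np.linalg.norm(d)
def atz(n,uv,z,p=None):
    o,d=ray(n,uv,p); return o+d*(z-o[2])/d[2]
def snap(n,f):
    im=r.capture(n); cv2.imwrite('pics/'+f,cv2.cvtColor(im,cv2.COLOR_RGB2BGR)); return im
E
python3 - <<'E'
from h import *
s=r.get_state()
print({k:np.round(v,3).tolist() for k,v in s.items()})
for n in('side','top','wrist'):
    f,cx,cy,R,t=cam(n); print(n,f,cx,cy,(-R.T@t).round(3),R[2].round(3))
    snap(n,n+'0.png')
    if n!='wrist':
        for k in['jar_center','tray_handle','door_edge','ramekin','tomato_tin','caddy_floor','tray_arm']:
            print(k,[(round(d['p'],2),np.round(d['xy'],1).tolist()) for d in r.recognise(k,n)[:3]])
E
```

```text
pics
{'time_s': 0.0, 'joints': [85.492, 20.591, 0.635, -0.018, -70.138, -16.506], 'qd': [-0.083, 0.021, 0.009, -0.105, -0.012, 0.073], 'joint_torque': [-0.002, -58.271, 29.305, 6.997, 0.007, -0.0], 'tcp_pos': [0.242, 0.63, 0.226], 'eef_rot': [179.905, -0.01, -21.021], 'contact_force': [0.442, 0.212, 0.229], 'moment': [-0.034, 0.038, 0.029], 'gripper_width': 0.088}
side 363.2280501334382 257.97942914721443 191.68691829635245 [ 0.059 -0.525  0.833] [ 0.555  0.143 -0.82 ]
jar_center [(0.57, [301.0, 235.6])]
tray_handle [(0.97, [245.1, 205.4])]Traceback (most recent call last):
  File "<stdin>", line 9, in <module>
ValueError: it knows: caddy_floor, jar_center, ramekin, tomato_tin, tray_arm, tray_handle
```

Run:
```python
from h import *
for n in('side','top'):
    f,cx,cy,R,t=cam(n); print(n,f,cx,cy,(-R.T@t).round(3),R[2].round(3))
    snap(n,n+'1.png')
    for k in['jar_center','tray_handle','ramekin','tomato_tin','caddy_floor','tray_arm']:
            print(k,[(round(d['p'],2),np.round(d['xy'],1).tolist()) for d in r.recognise(k,n)[:3]])
```

```text
side 363.2280501334382 257.97942914721443 191.68691829635245 [ 0.059 -0.525  0.833] [ 0.555  0.143 -0.82 ]
jar_center [(0.68, [299.7, 233.9])]
tray_handle [(0.72, [245.6, 206.8]), (0.57, [252.8, 178.8])]
ramekin [(0.74, [284.4, 193.4])]
tomato_tin [(0.54, [254.1, 183.3])]
caddy_floor [(0.65, [246.2, 216.7])]
tray_arm [(0.94, [243.1, 206.0])]
top 376.02472715382225 248.0578047775825 192.1413959652225 [ 0.433 -0.426  0.964] [ 0.1   -0.01  -0.995]
jar_center [(0.81, [285.0, 200.5]), (0.33, [224.2, 160.5])]
tray_handle [(0.61, [227.6, 204.9])]
ramekin [(0.72, [222.8, 161.3]), (0.6, [253.8, 155.5])]
tomato_tin [(0.79, [224.7, 159.7])]
caddy_floor [(0.74, [230.4, 205.5])]
tray_arm [(0.86, [226.3, 203.5])]
```

View pics/side1.png

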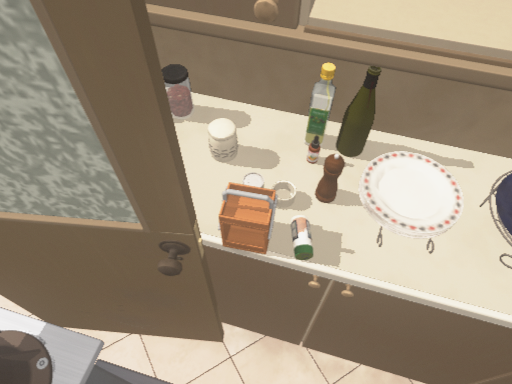

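View pics/top1.png

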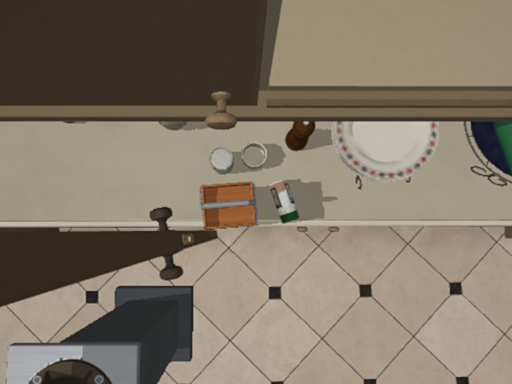

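The side view shows the caddy near (247,218), with the handle bar at its rear edge, and the jar at (302,237) with its green cap to the front. In the top view the bar is at (228,205), the jar at (285,202), the tin at (222,160), the ramekin at (254,155), and the door edge at about (215,235). I'll enlarge these for precise pixels.

Run:
```python
import cv2,numpy as np
a=cv2.imread('pics/side1.png')[165:275,195:345]; b=cv2.imread('pics/top1.png')[140:240,140:320]
cv2.imwrite('pics/sc.png',cv2.resize(a,None,fx=5,fy=5,interpolation=cv2.INTER_CUBIC))
cv2.imwrite('pics/tc.png',cv2.resize(b,None,fx=4.4,fy=4.4,interpolation=cv2.INTER_CUBIC))
```

```text
(no output)
```

View pics/sc.png

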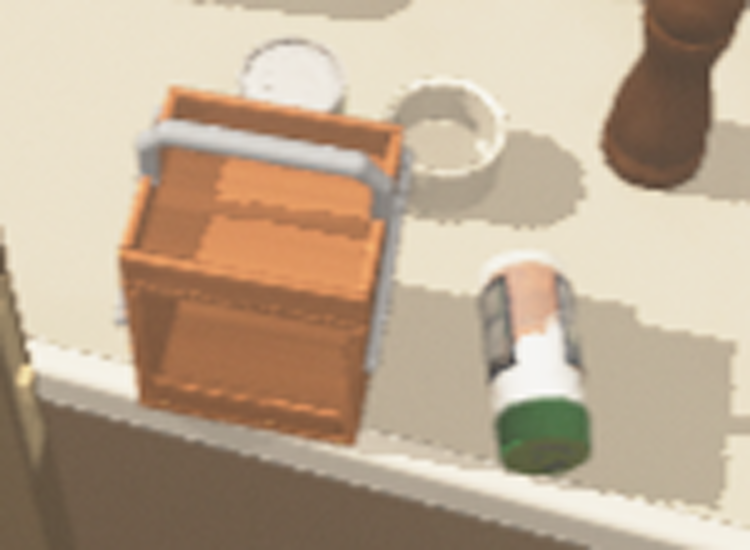

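View pics/tc.png

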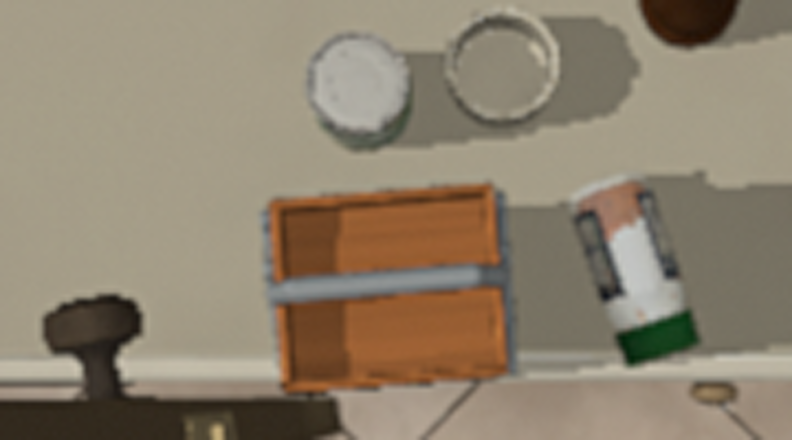

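Run:
```python
from h import *
from scipy.optimize import least_squares
T=lambda x,y:np.array([140+(x+.5)/4.4-.5,140+(y+.5)/4.4-.5])
S=lambda x,y:np.array([195+(x+.5)/5-.5,165+(y+.5)/5-.5])
ct,cs=cam('top'),cam('side')
# handle triangulate
def tri(a,b):
    o1,d1=ray('top',a,ct);o2,d2=ray('side',b,cs)
    A=np.stack([d1,-d2],1);k=np.linalg.lstsq(A,o2-o1,rcond=None)[0]
    p,q=o1+k[0]*d1,o2+k[1]*d2
    return (p+q)/2,np.linalg.norm(p-q)
print('handle tri',tri(T(389,282),S(265,146)))
for p in [(270,291),(508,273),(389,282)]: print('bar',atz('top',T(*p),.18,ct).round(4))
print('bar side',atz('side',S(265,146),.18,cs).round(4))
for p in [(268,200),(492,186),(510,372),(286,390)]: print('rim',atz('top',T(*p),.148,ct).round(4))
for p in [(170,90),(405,128),(375,298),(122,250)]: print('rimS',atz('side',S(*p),.148,cs).round(4))
for p in [(605,183),(662,350)]: print('jar',atz('top',T(*p),.0225,ct).round(4))
print('jarS', [atz('side',S(*p),.0225,cs).round(4) for p in [(518,262),(547,452)]])
print('tin',atz('top',T(360,85),.072,ct).round(3),'ram',atz('top',T(502,67),.04,ct).round(3), 'door tip', [atz('top',T(340,415),z,ct).round(3) for z in (0,.3)])
print('tinS',atz('side',S(292,80),.072,cs).round(3),'ramS',atz('side',S(450,125),.04,cs).round(3))
# edge
print('edge',atz('top',T(700,370),0,ct).round(3),'mill',atz('top',T(690,20),0,ct).round(3))
im=cv2.imread('pics/top1.png')
```

```text
handle tri (array([ 0.48671084, -0.39157927,  0.18358012]), np.float64(0.0005318784528640553))
bar [ 0.4828 -0.3353  0.18  ]
bar [ 0.4913 -0.4482  0.18  ]
bar [ 0.487  -0.3917  0.18  ]
bar side [ 0.489  -0.3906  0.18  ]
rim [ 0.5301 -0.3301  0.148 ]
rim [ 0.537  -0.4413  0.148 ]
rim [ 0.4449 -0.4499  0.148 ]
rim [ 0.4362 -0.34    0.148 ]
rimS [ 0.5279 -0.3323  0.148 ]
rimS [ 0.5381 -0.443   0.148 ]
rimS [ 0.4471 -0.4528  0.148 ]
rimS [ 0.439  -0.3398  0.148 ]
jar [ 0.5548 -0.5085  0.0225]
jar [ 0.4591 -0.54    0.0225]
jarS [array([ 0.56  , -0.5055,  0.0225]), array([ 0.4587, -0.5419,  0.0225])]
tin [ 0.602 -0.371  0.072] ram [ 0.619 -0.449  0.04 ] door tip [array([ 0.422, -0.356,  0.   ]), array([ 0.426, -0.378,  0.3  ])]
tinS [ 0.604 -0.37   0.072] ramS [ 0.623 -0.453  0.04 ]
edge [ 0.448 -0.565  0.   ] mill [ 0.655 -0.562  0.   ]
```

Run:
```python
import cv2
a=cv2.imread('pics/side1.png')[0:384,100:250]; b=cv2.imread('pics/top1.png')[195:300,100:260]
cv2.imwrite('pics/sd.png',cv2.resize(a[190:],None,fx=3,fy=3,interpolation=cv2.INTER_CUBIC))
cv2.imwrite('pics/td.png',cv2.resize(b,None,fx=5,fy=5,interpolation=cv2.INTER_CUBIC))
```

```text
(no output)
```

View pics/sd.png

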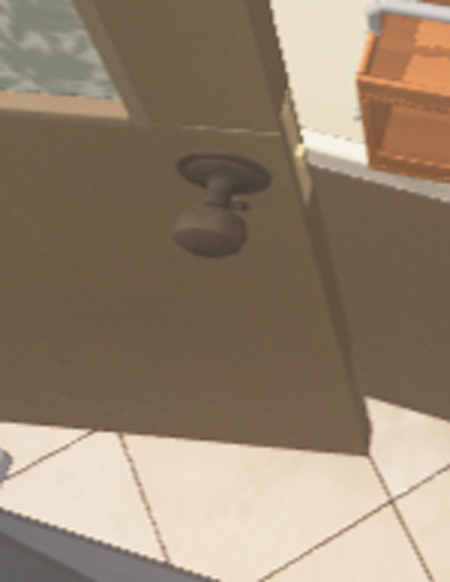

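View pics/td.png

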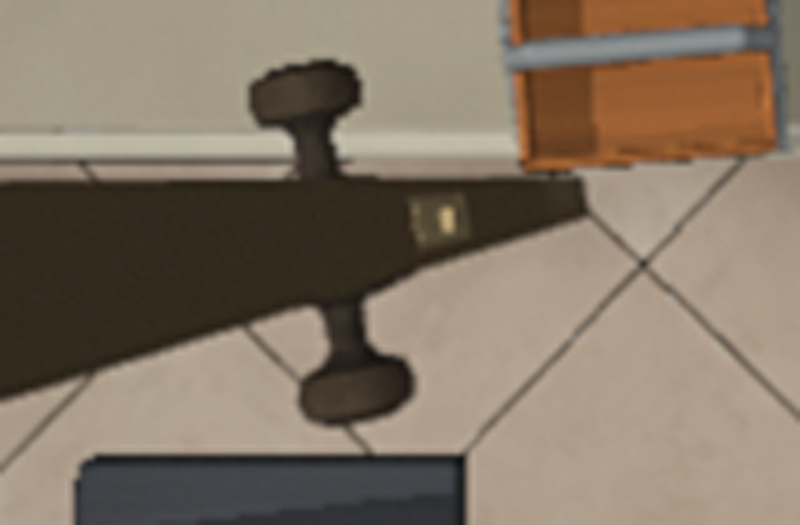

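Run:
```python
from h import *
ct,cs=cam('top'),cam('side')
T=lambda x,y:np.array([100+x/5,195+y/5]);S=lambda x,y:np.array([100+x/3,190+y/3])
def tri(a,b):
    o1,d1=ray('top',a,ct);o2,d2=ray('side',b,cs)
    k=np.linalg.lstsq(np.stack([d1,-d2],1),o2-o1,rcond=None)[0]
    p,q=o1+k[0]*d1,o2+k[1]*d2
    return ((p+q)/2).round(3),np.linalg.norm(p-q).round(4)
print('near bottom',tri(T(584,212),S(368,455)))
print('far bottom',tri(T(584,182),S(370,428)))
print('latch',tri(T(440,218),S(300,145)))
print('knob near',tri(T(355,400),S(210,240)))
# knob far, at z of knob
z=tri(T(355,400),S(210,240))[0][2]
print('knob far',atz('top',T(305,70),z,ct))
```

```text
near bottom (array([ 0.396, -0.29 , -0.919]), np.float64(0.0042))
far bottom (array([ 0.425, -0.29 , -0.872]), np.float64(0.0027))
latch (array([ 0.413, -0.293,  0.06 ]), np.float64(0.0034))
knob near (array([ 0.325, -0.251,  0.041]), np.float64(0.0036))
knob far [ 0.48383198 -0.22148555  0.041     ]
```

Run:
```python
from h import *
f,cx,cy,R,t=cam('wrist'); print((-R.T@t).round(3)); print(R.round(3))
for z in(-.1,0,.1,.2,.3,.4,.5): print(z,proj('top',[0,0,z]).round(),proj('side',[0,0,z]).round())
a=cv2.cvtColor(r.capture('wrist'),cv2.COLOR_RGB2BGR)
b=cv2.imread('pics/top1.png')[260:,0:230];b=cv2.resize(b,None,fx=2,fy=2); c=cv2.imread('pics/side1.png')[290:,:130]; c=cv2.resize(c,None,fx=2,fy=2)
o=np.zeros((384+248,512+0+0,3),np.uint8)
o=np.zeros((600,780,3),np.uint8); o[:300,:400]=cv2.resize(a,(400,300)); o[310:558,:460]=b; o[310:498,470:730]=c
cv2.imwrite('pics/m1.png',o)
```

```text
[0.315 0.601 0.385]
[[-0.359 -0.933  0.001]
 [-0.893  0.343  0.291]
 [-0.272  0.104 -0.957]]
-0.1 [ 86. 392.] [ 16. 398.]
0 [ 69. 409.] [-10. 393.]
0.1 [ 47. 431.] [-43. 386.]
0.2 [ 20. 460.] [-86. 377.]
0.3 [-17. 497.] [-144.  365.]
0.4 [-67. 549.] [-225.  349.]
0.5 [-142.  625.] [-349.  324.]
```

View pics/m1.png

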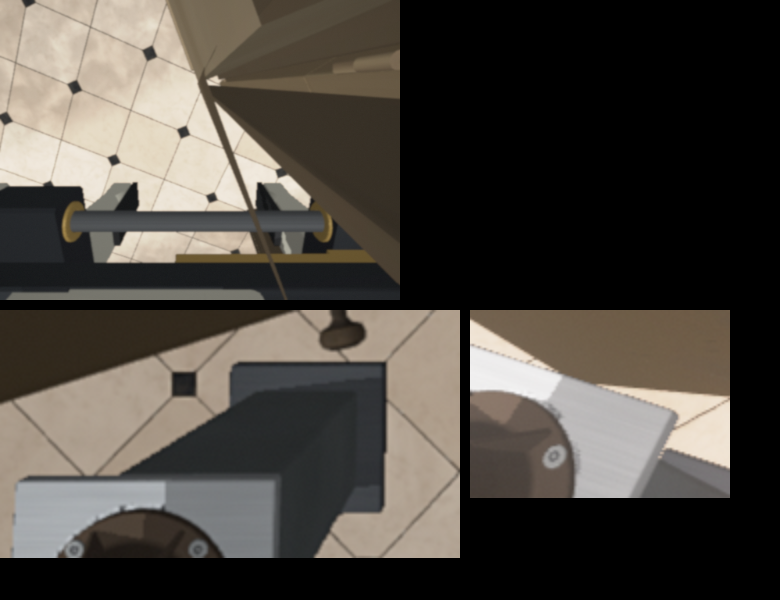

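```bash
cat > st.py <<'E'
from h import *
import json
s=r.get_state()
print('t',round(s['time_s'],2),'J',np.round(s['joints'],1).tolist(),'P',np.round(s['tcp_pos'],4).tolist(),'rpy',np.round(s['eef_rot'],1).tolist(),'F',np.round(s['contact_force'],1).tolist(),'w',round(s['gripper_width'],4),'r',round(float(np.hypot(*s['tcp_pos'][:2])),3))
open('log.jsonl','a').write(json.dumps({k:np.asarray(s[k]).tolist() for k in('joints','tcp_pos','eef_rot','joint_torque')})+'\n')
E
python3 st.py; python3 -m inch '-0.012 0.03 -0.02 0 0 0 1;-0.012 0.03 -0.02 0 0 0 1;-0.012 0.03 -0.02 0 0 0 1;-0.012 0.03 -0.02 0 0 0 1'; python3 st.py;  python3 -m inch '0 0.03 -0.03 0 0 0 1;0 0.03 -0.03 0 0 0 1;0 0.03 -0.03 0 0 0 1'; python3 st.py; python3 -m inch '0 0.01 -0.01 -0.12 0 0 1;0 0.01 -0.01 -0.12 0 0 1;0 0 0 -0.1 0 0 1;0 0 0 0 0 0 1';python3 st.py
```

```text
t 0.9 J [85.5, 20.5, 0.7, -0.0, -70.1, -16.5] P [0.2421, 0.6301, 0.2266] rpy [-180.0, 0.0, -21.0] F [0.2, 0.4, 0.1] w 0.0878 r 0.675
time_s: 1.23
tcp_pos: [0.1536, 0.5341, 0.3069]
eef_rot: [180.0, -0.0, -21.0]
contact_force: [-1.3, 0.2, 0.8]
gripper_width: 0.088
t 1.23 J [94.1, 6.9, -7.0, 0.0, -76.2, -25.2] P [0.1536, 0.5341, 0.3069] rpy [180.0, -0.0, -21.0] F [-1.3, 0.2, 0.8] w 0.088 r 0.556
time_s: 1.48
tcp_pos: [0.1221, 0.4511, 0.3962]
eef_rot: [-180.0, -0.0, -21.0]
contact_force: [-1.5, 0.7, 0.0]
gripper_width: 0.0878
t 1.48 J [99.1, -3.5, -6.6, 0.0, -86.9, -30.1] P [0.1221, 0.4511, 0.3962] rpy [-180.0, -0.0, -21.0] F [-1.5, 0.7, 0.0] w 0.0878 r 0.467
time_s: 1.82
tcp_pos: [0.1155, 0.4364, 0.4139]
eef_rot: [159.9, -0.0, -21.0]
contact_force: [0.1, -0.2, -2.4]
gripper_width: 0.0875
t 1.82 J [92.9, 8.1, 8.5, -8.4, -108.6, -25.3] P [0.1155, 0.4364, 0.4139] rpy [159.9, -0.0, -21.0] F [0.1, -0.2, -2.4] w 0.0875 r 0.451
```

```bash
cat > fk.py <<'E'
import numpy as np,json
from scipy.spatial.transform import Rotation as Ro
from scipy.optimize import least_squares
# base: x fwd, y left, z up. zero pose: forearm +x. pitch down positive about +y
SG=[1,1,-1,1,-1,1]
def fk(q,p,s4=1,s6=1,full=False):
    a1,d1,L1,e,L3,D1,D2,a5,L6=p
    q=np.asarray(q,float)
    A=Ro.from_euler('z',q[0],degrees=True)
    B=A*Ro.from_euler('y',q[1],degrees=True)
    C=B*Ro.from_euler('y',-q[2],degrees=True)
    E=C*Ro.from_euler('x',s4*q[3],degrees=True)
    F=E*Ro.from_euler('y',-q[4],degrees=True)
    G=F*Ro.from_euler('x',s6*q[5],degrees=True)
    sh=A.apply([a1,0,d1]); el=sh+B.apply([0,0,L1]); fo=el+C.apply([0,-D1,e])
    w=fo+C.apply([L3,0,0]); w2=w+E.apply([0,-D2,0]); t=w2+F.apply([L6,0,a5])
    Rt=G*Ro.from_matrix(np.array([[0,0,1],[0,1,0],[-1,0,0.]]).T.T)
    return (sh,el,fo,w,w2,t,G) if full else (t,G)
E
python3 - <<'E'
from fk import *
L=[json.loads(l) for l in open('log.jsonl')]
for s4 in(1,-1):
  for s6 in(1,-1):
    Ms=[]
    for l in L:
        t,G=fk(l['joints'],[0]*9,s4,s6); Rm=Ro.from_euler('xyz',l['eef_rot'],degrees=True)
        Ms.append((G.inv()*Rm).as_matrix())
    print(s4,s6,max(np.abs(m-Ms[0]).max() for m in Ms)); 
    print(Ms[0].round(3).tolist())
E
```

```text
1 1 0.3411007508960828
[[0.0, -0.0, 1.0], [-0.839, 0.545, 0.0], [-0.545, -0.839, 0.0]]
1 -1 0.25363269311156056
[[0.0, -0.0, 1.0], [-1.0, 0.0, 0.0], [-0.0, -1.0, -0.0]]
-1 1 0.3411134994867119
[[0.0, 0.0, 1.0], [-0.839, 0.545, -0.0], [-0.545, -0.839, 0.0]]
-1 -1 4.996003610813204e-16
[[0.0, 0.0, 1.0], [-1.0, -0.0, 0.0], [0.0, -1.0, 0.0]]
```

```bash
cat >> fk.py <<'E'
def fit(verbose=True):
    L=[json.loads(l) for l in open('log.jsonl')]
    p0=np.array([0.08,.35,.35,.05,.35,.1,.1,0.0,.3])
    def f(p): return np.concatenate([(fk(l['joints'],p,-1,-1)[0]-l['tcp_pos'])*1000 for l in L]+[(p-p0)*.05])
    R=least_squares(f,p0)
    if verbose: print(R.x.round(4).tolist(),'max res mm',np.abs(R.fun[:-9]).max().round(2)); print(np.linalg.svd(R.jac)[1].round(2).tolist())
    return R.x
E
python3 -c "
from fk import *
p=fit()
L=[json.loads(l) for l in open('log.jsonl')]
for x in fk(L[-1]['joints'],p,-1,-1,True)[:6]: print(x.round(3))"
```

```text
[-0.0013, 0.1986, 0.6016, -0.0, 0.4636, 0.0029, 0.1889, 0.0013, 0.3778] max res mm 0.0
[3976.25, 3444.05, 2826.95, 388.48, 369.0, 189.63, 99.96, 57.52, 0.23]
[ 0.    -0.001  0.199]
[-0.004  0.084  0.794]
[-0.001  0.084  0.794]
[-0.025  0.547  0.797]
[0.162 0.556 0.769]
[0.115 0.436 0.414]
```

Run:
```python
from fk import *
L=[json.loads(l) for l in open('log.jsonl')]
p=fit()
f=lambda p: np.concatenate([(fk(l['joints'],p,-1,-1)[0]-l['tcp_pos'])*1000 for l in L])
R=least_squares(f,p); U,S,V=np.linalg.svd(R.jac)
print(S.round(2)); print(V[-4:].round(2)); print(R.x.round(4), [np.round(l['joint_torque'],1).tolist() for l in L])
```

```text
[-0.0013, 0.1986, 0.6016, -0.0, 0.4636, 0.0029, 0.1889, 0.0013, 0.3778] max res mm 0.0
[3976.25, 3444.05, 2826.95, 388.48, 369.0, 189.63, 99.96, 57.52, 0.23]
[3.97625e+03 3.44405e+03 2.82695e+03 3.88480e+02 3.69000e+02 1.89630e+02
 9.99600e+01 5.75200e+01 2.30000e-01]
[[ 0.02  0.64 -0.71  0.24  0.04  0.03 -0.03  0.02  0.17]
 [-0.76  0.03  0.02  0.02  0.44 -0.25  0.25  0.33 -0.03]
 [-0.01 -0.57 -0.41  0.6  -0.02 -0.04  0.02 -0.04 -0.38]
 [ 0.29  0.05 -0.    0.    0.   -0.64  0.64 -0.29  0.05]]
[-0.      0.1988  0.6016 -0.      0.4636  0.      0.1918  0.      0.378 ] [[0.0, -58.2, 29.3, 7.0, 0.0, -0.0], [-5.6, -34.7, 29.8, 7.1, 0.6, 0.9], [-3.6, -21.9, 29.3, 7.2, 1.3, 0.7], [-1.4, -52.4, 36.0, 7.8, -3.0, 0.3]]
```

```bash
cat > ik.py <<'E'
from fk import *
P=[0,.1988,.6016,0,.4636,0,.1918,0,.378]
M=np.array([[0,0,1],[-1,0,0],[0,-1,0.]])
LO=np.array([-176.03,-82.01,-58.28,-173.87,-174.79,-173.66])+2;HI=np.array([176.03,121.73,71.71,95.51,-0.11,173.66])-2
def FK(q,full=False):
    o=fk(q,P,-1,-1,full); R=(o[-1].as_matrix())@M
    return (o[:-1],R) if full else (o[0],R)
def ik(p,R,q0):
    def f(q):
        t,Rc=FK(q); return np.r_[(t-p)*10,Ro.from_matrix(Rc.T@R).as_rotvec()]
    q0=np.clip(q0,LO+.1,HI-.1)
    s=least_squares(f,q0,bounds=(LO,HI),x_scale=30,max_nfev=60)
    return s.x,np.abs(s.fun).max()
D0=np.array([.412,-.29]);D1_=np.array([.26,.49]); u=(D1_-D0)/np.linalg.norm(D1_-D0);n=np.array([-u[1],u[0]]);LD=np.linalg.norm(D1_-D0)
def ddoor(x):
    a=(x[:2]-D0)@u;b=abs((x[:2]-D0)@n)-.021
    dx=max(-a,a-LD); return np.hypot(max(dx,0),max(b,0)) if max(dx,b)>0 else max(dx,b)
def links(q):
    (sh,el,fo,w,w2,t),R=FK(q,True)
    seg=[(sh,el,.06),(el,w,.06),(w,w2,.055),(w2,t-R[:,2]*.15,.05)]
    pts=[]
    for a,b,rad in seg:
        for k in np.linspace(0,1,12): pts.append((a+(b-a)*k,rad))
    for sx in(-.039,.039):
        for sy in(-.0965,.0965):
            for sz in(-.066,-.11,-.16): pts.append((t+R@np.array([sx,sy,sz]),0))
    for sy in(-.065,.065):
        for sz in (0,-.033): pts.append((t+R@np.array([0,sy,sz]),.01))
    return pts
def clr(q):
    pts=links(q); d=min(ddoor(x)-rr for x,rr in pts)
    c=min(max(.57-x[0],.47-x[2])-rr for x,rr in pts)
    tab=min((max(x[2],.44-x[0]))-rr for x,rr in pts)
    return d,c,tab
def seeds(n=60,s=0):
    g=np.random.default_rng(s); return [LO+(HI-LO)*g.random(6) for _ in range(n)]
def solve(p,R,ss,tol=1e-3):
    out=[]
    for q0 in ss:
        q,e=ik(p,R,q0)
        if e<tol and not any(np.abs(q-o).max()<2 for o in out): out.append(q)
    return out
E
cat > s1.py <<'E'
from ik import *
yaw=np.radians(-4.4); cx_=np.array([np.cos(yaw),np.sin(yaw),0]);cy_=np.array([-np.sin(yaw),np.cos(yaw),0]);cz=np.array([0,0,1.])
H=np.array([.487,-.391,.18])
def pose(g,lean,tilt,half):
    # tool z down, y along +-caddy x ; lean: wrist towards -y (right); tilt: wrist towards -x
    y=cx_*(1 if half else -1); z=-cz; x=np.cross(y,z); R=np.stack([x,y,z],1)
    R=Ro.from_rotvec(cx_*np.radians(lean)).as_matrix()@R   # rot about +x : up->-y
    R=Ro.from_rotvec(-cy_*np.radians(tilt)).as_matrix()@R
    return g+.019*R[:,2],R
if __name__=='__main__':
  ss=seeds(25)
  for dx in(0,-.115):
    for lean in(0,20,35,50):
      for half in(0,1):
        for tilt in (0,30):
            p,R=pose(H+cx_*dx,lean,tilt,half)
            for q in solve(p,R,ss):
                c=clr(q)
                if c[0]>-0.03: print(dx,lean,half,tilt,q.round(0).tolist(),np.round(c,3).tolist(),FK(q,True)[0][3].round(2).tolist())
E
time python3 s1.py
```

```text
0 20 0 30 [-44.0, 19.0, -5.0, -39.0, -63.0, 62.0] [-0.0, 0.063, 0.122] [0.45, -0.43, 0.58]
0 20 1 30 [-44.0, 19.0, -5.0, -39.0, -63.0, -118.0] [-0.0, 0.063, 0.122] [0.45, -0.43, 0.58]
0 35 0 30 [-49.0, 27.0, 5.0, -45.0, -81.0, 67.0] [0.045, 0.049, 0.124] [0.46, -0.53, 0.56]
0 35 1 30 [-49.0, 27.0, 5.0, -45.0, -81.0, -113.0] [0.045, 0.049, 0.124] [0.46, -0.53, 0.56]
0 50 0 0 [-44.0, 40.0, 23.0, -38.0, -106.0, 40.0] [0.005, -0.086, 0.158] [0.6, -0.58, 0.52]
0 50 0 30 [-52.0, 36.0, 15.0, -49.0, -97.0, 69.0] [0.069, 0.028, 0.127] [0.48, -0.62, 0.52]
0 50 1 0 [-44.0, 40.0, 23.0, -38.0, -106.0, -140.0] [0.005, -0.086, 0.158] [0.6, -0.58, 0.52]
0 50 1 30 [-52.0, 36.0, 15.0, -49.0, -97.0, -111.0] [0.069, 0.028, 0.127] [0.48, -0.62, 0.52]
-0.115 0 0 30 [-38.0, 2.0, -28.0, -27.0, -37.0, 52.0] [-0.009, 0.163, 0.121] [0.33, -0.26, 0.57]
-0.115 0 1 30 [-38.0, 2.0, -28.0, -27.0, -37.0, -128.0] [-0.009, 0.163, 0.121] [0.33, -0.26, 0.57]
-0.115 20 0 30 [-52.0, 14.0, -12.0, -39.0, -66.0, 70.0] [0.069, 0.163, 0.122] [0.34, -0.44, 0.58]
-0.115 20 1 30 [-52.0, 14.0, -12.0, -39.0, -66.0, -110.0] [0.069, 0.163, 0.122] [0.34, -0.44, 0.58]
-0.115 35 0 0 [-44.0, 27.0, 4.0, -26.0, -91.0, 45.0] [0.005, 0.009, 0.154] [0.5, -0.49, 0.55]
-0.115 35 0 30 [-57.0, 23.0, -3.0, -43.0, -83.0, 75.0] [0.079, 0.152, 0.124] [0.36, -0.55, 0.55]
-0.115 35 1 0 [-44.0, 27.0, 4.0, -26.0, -91.0, -135.0] [0.005, 0.009, 0.154] [0.5, -0.49, 0.55]
-0.115 35 1 30 [-57.0, 23.0, -3.0, -43.0, -83.0, -105.0] [0.079, 0.152, 0.124] [0.36, -0.55, 0.55]
-0.115 50 0 0 [-49.0, 35.0, 12.0, -34.0, -104.0, 48.0] [0.048, 0.01, 0.158] [0.5, -0.59, 0.51]
-0.115 50 0 30 [-59.0, 32.0, 6.0, -46.0, -98.0, 76.0] [0.075, 0.128, 0.127] [0.38, -0.63, 0.5]
-0.115 50 1 0 [-49.0, 35.0, 12.0, -34.0, -104.0, -132.0] [0.048, 0.01, 0.158] [0.5, -0.59, 0.51]
-0.115 50 1 30 [-59.0, 32.0, 6.0, -46.0, -98.0, -104.0] [0.075, 0.128, 0.127] [0.38, -0.63, 0.5]
real	1m30.219s
user	1m25.816s
sys	0m0.327s
```

```bash
cat > s2.py <<'E'
from ik import *
from s1 import cx_,cy_,cz
C=np.array([.487,-.391,.008])
def place(pt,gam,psi,half):
    # pt grasp point; wrist leans gam deg from vertical towards azimuth psi (world deg)
    a=np.radians(psi); h=np.array([np.cos(a),np.sin(a),0])
    z=-np.cos(np.radians(gam))*cz-np.sin(np.radians(gam))*h
    y=np.cross(cz,h)*(1 if half else -1); x=np.cross(y,z); R=np.stack([x,y,z],1)
    return pt+.019*z,R
def pick(pt,gam,az,half):
    # tool z = base dir azimuth az, gam below horizontal
    a=np.radians(az); h=np.array([np.cos(a),np.sin(a),0])
    z=np.cos(np.radians(gam))*h-np.sin(np.radians(gam))*cz
    y=np.cross(cz,h)*(1 if half else -1); x=np.cross(y,z); R=np.stack([x,y,z],1)
    return pt+.019*z,R
if __name__=='__main__':
  S=[[-50,30,0,-45,-80,70],[-50,30,0,-45,-80,-110],[-60,40,10,-80,-60,0],[-50,30,0,-100,-80,90],[-70,50,20,-45,-80,0],[-80,60,10,20,-40,0],[-40,30,0,45,-80,0],[-50,60,20,-150,-60,0]]
  for gam in(30,38):
    for psi in(-95,-110,-125,-140):
      best=None
      for half in(0,1):
        p,R=place(C+cz*.098+cy_*.008,gam,psi,half)
        for q in solve(p,R,S):
            c=clr(q)
            print('place',gam,psi,half,q.round(0).tolist(),np.round(c,3).tolist()) if c[0]>-.02 else 0
  for gam in(30,38):
    for az in(19,):
      for half in(0,1):
        p,R=pick(np.array([.459,-.541,.024])+.01*np.array([.945,.327,0]),gam,az,half)
        for q in solve(p,R,S+seeds(15)):
            c=clr(q); print('pick',gam,half,q.round(0).tolist(),np.round(c,3).tolist(),[v.round(2).tolist() for v in FK(q,True)[0][1:5]])
E
time python3 s2.py
```

```text
place 38 -110 0 [-43.0, 34.0, 7.0, -35.0, -82.0, 34.0] [-0.012, -0.045, 0.081]
place 38 -110 1 [-43.0, 34.0, 7.0, -35.0, -82.0, -146.0] [-0.012, -0.045, 0.081]
place 38 -125 0 [-45.0, 30.0, 2.0, -39.0, -73.0, 25.0] [0.006, 0.004, 0.081]
place 38 -125 1 [-45.0, 30.0, 2.0, -39.0, -73.0, -155.0] [0.006, 0.004, 0.081]
place 38 -140 0 [-46.0, 26.0, -4.0, -43.0, -64.0, 17.0] [0.014, 0.045, 0.081]
place 38 -140 1 [-46.0, 26.0, -4.0, -43.0, -64.0, -163.0] [0.014, 0.045, 0.081]
pick 30 0 [-68.0, 43.0, 4.0, -67.0, -70.0, -145.0] [0.161, 0.225, 0.004] [[0.15, -0.38, 0.64], [0.15, -0.38, 0.64], [0.28, -0.72, 0.34], [0.17, -0.64, 0.2]]
pick 30 1 [-68.0, 43.0, 4.0, -67.0, -70.0, 35.0] [0.161, 0.225, 0.004] [[0.15, -0.38, 0.64], [0.15, -0.38, 0.64], [0.28, -0.72, 0.34], [0.17, -0.64, 0.2]]
pick 38 0 [-64.0, 40.0, 3.0, -61.0, -63.0, -152.0] [0.16, 0.181, 0.002] [[0.17, -0.35, 0.66], [0.17, -0.35, 0.66], [0.33, -0.68, 0.38], [0.2, -0.63, 0.25]]
pick 38 1 [-64.0, 40.0, 3.0, -61.0, -63.0, 28.0] [0.16, 0.181, 0.002] [[0.17, -0.35, 0.66], [0.17, -0.35, 0.66], [0.33, -0.68, 0.38], [0.2, -0.63, 0.25]]
real	0m18.273s
user	0m17.722s
sys	0m0.194s
```

```bash
cat > s3.py <<'E'
from ik import *
from s1 import cx_,cy_,cz
from s2 import place,C
import sys
Rc=np.stack([cx_,cy_,cz],1)
def box(a,b):
    a,b=np.array(a),np.array(b); return (a+b)/2,(b-a)/2
BX=[box([-.163,-.057,.118],[-.067,.057,.150]),box([-.123,-.058,.118],[-.107,.058,.188]),
    box([-.048,.048,0],[.048,.056,.118]),box([-.048,-.056,0],[.048,-.048,.118]),
    box([-.15,-.064,.09],[.0,-.057,.13]),box([-.15,.057,.09],[.0,.064,.13])]
def sdb(x,b):
    d=np.abs(x-b[0])-b[1]; return np.linalg.norm(np.maximum(d,0),axis=-1)+np.minimum(d.max(-1),0)
gx=np.array([[a,b,c] for a in np.linspace(-.039,.039,7) for b in np.linspace(-.0965,.0965,13) for c in np.linspace(-.066,-.2,7)])
fg=np.array([[a,s*b,c] for a in(-.0095,.0095) for s in(-1,1) for b in(.0225,.0435) for c in np.linspace(0,-.066,6)])
cm=np.array([[a,b,c] for a in(.039,.1) for b in(-.03,.03) for c in(-.14,-.18)])
TIN=(np.array([.603,-.370]),.029,.072)
def geo(p,R):  # gripper-only clearance to caddy+tray+door+cabinet+table, jar gripped
    out=9
    pts=np.r_[gx,fg,cm]@R.T+p
    loc=(pts-np.r_[C[:2],0])@Rc
    k=min(sdb(loc,b).min() for b in BX)
    cab=np.maximum(.57-pts[:,0],.47-pts[:,2]).min()
    d=min(ddoor(x) for x in pts[::4])
    tin=np.maximum(np.hypot(*(pts[:,:2]-TIN[0]).T)-.029,pts[:,2]-.072).min()
    return k,cab,d,tin
S=[[-45,30,0,-40,-75,25],[-45,30,0,-40,-75,-150],[-50,30,0,-100,-60,0],[-50,30,0,-100,-60,-170],[-50,30,0,60,-60,0],[-50,30,0,60,-60,170],[-60,50,20,-60,-100,90],[-60,50,20,-60,-100,-90]]
if __name__=='__main__':
  res=[]
  for gz in(.108,):
   for dx in(0,.015):
    for dy in(0,.015):
     for gam in(20,28,36,44):
      for psi in range(-180,60,15):
       for half in(0,1):
        p,R=place(np.r_[C[:2],0]+Rc@np.array([dx,dy,gz]),gam,psi,half)
        g=geo(p,R)
        if min(g[0],g[3])<0.0 or g[1]<0: continue
        res.append((dx,dy,gam,psi,half,[round(v,3) for v in g],p,R))
  print(len(res))
  for rr in res:
    if rr[4]==1 and (any(r2[4]==0 and r2[:4]==rr[:4] for r2 in res)): continue
    best=None
    for q in solve(rr[6],rr[7],S):
        c=clr(q)
        if best is None or min(c[:2])>min(best[1][:2]): best=(q,c)
    if best and min(best[1][:2])>-.03: print(rr[:6],best[0].round(0).tolist(),np.round(best[1],3).tolist())
E
time timeout 400 python3 s3.py
```

```text
142
real	0m48.466s
user	0m48.223s
sys	0m0.224s
```

```bash
cat > s4.py <<'E'
from s3 import *
D={}
for dx in(0,.015):
  for dy in(-.015,0,.015):
   for gam in(15,25,35,45,55):
    for psi in range(-180,180,15):
      for half in(0,1):
        p,R=place(np.r_[C[:2],0]+Rc@np.array([dx,dy,.108]),gam,psi,half)
        g=geo(p,R); k=(gam,psi)
        if k not in D or min(g)>min(D[k][0]): D[k]=(g,dx,dy,half,p,R)
for k,v in D.items():
    if min(v[0])<-.006: continue
    b=None
    for q in solve(v[4],v[5],S+seeds(6)):
        c=clr(q)
        if b is None or min(c[:2])>min(b[1][:2]): b=(q,c)
    print(k,[round(x,3) for x in v[0]],v[1:4], (b[0].round(0).tolist(),np.round(b[1][:2],3).tolist()) if b else None)
E
time timeout 500 python3 s4.py
```

```text
(15, -180) [np.float64(0.004), np.float64(0.177), np.float64(0.005), np.float64(0.073)] (0, 0, 1) ([-25.0, 18.0, -21.0, -10.0, -38.0, 122.0], [-0.07, 0.017])
(15, -165) [np.float64(0.002), np.float64(0.177), np.float64(0.024), np.float64(0.062)] (0.015, 0, 0) ([-27.0, 20.0, -16.0, -14.0, -44.0, -39.0], [-0.077, -0.011])
(15, -150) [np.float64(-0.004), np.float64(0.177), np.float64(0.018), np.float64(0.047)] (0.015, 0.015, 1) ([-27.0, 21.0, -13.0, -17.0, -49.0, 157.0], [-0.068, -0.024])
(15, -90) [np.float64(0.0), np.float64(0.177), np.float64(0.086), np.float64(0.048)] (0, -0.015, 0) ([-30.0, 29.0, -1.0, -14.0, -68.0, 36.0], [-0.073, -0.085])
(15, -75) [np.float64(0.004), np.float64(0.177), np.float64(0.109), np.float64(0.036)] (0.015, -0.015, 0) ([-28.0, 31.0, 2.0, -11.0, -72.0, 48.0], [-0.075, -0.088])
(15, -60) [np.float64(0.007), np.float64(0.177), np.float64(0.104), np.float64(0.031)] (0.015, 0, 0) ([-26.0, 31.0, 1.0, -9.0, -73.0, 59.0], [-0.071, -0.091])
(15, -45) [np.float64(0.006), np.float64(0.177), np.float64(0.087), np.float64(0.048)] (0, 0, 0) ([-24.0, 31.0, -1.0, -6.0, -
[... 9925 characters left out ...]
0], [-0.079, -0.054])
(55, 30) [np.float64(-0.001), np.float64(0.226), np.float64(0.024), np.float64(0.023)] (0, 0, 0) ([-6.0, 44.0, -10.0, 29.0, -86.0, 110.0], [-0.069, -0.026])
(55, 45) [np.float64(-0.003), np.float64(0.226), np.float64(0.017), np.float64(0.031)] (0, 0, 0) ([-3.0, 39.0, -23.0, 39.0, -76.0, 111.0], [-0.066, 0.004])
(55, 60) [np.float64(-0.002), np.float64(0.226), np.float64(0.02), np.float64(0.031)] (0.015, 0, 0) ([-2.0, 35.0, -34.0, 52.0, -67.0, 110.0], [-0.079, 0.043])
(55, 75) [np.float64(0.001), np.float64(0.226), np.float64(-0.004), np.float64(0.031)] (0.015, 0.015, 0) ([-2.0, 30.0, -46.0, 69.0, -59.0, 106.0], [-0.081, 0.101])
real	1m15.820s
user	1m16.015s
sys	0m0.132s
```

```bash
cat > s5.py <<'E'
from s3 import *
import time
def ev(v,qs):
    gam,psi,dx,dy,gz,half=v
    p,R=place(np.r_[C[:2],0]+Rc@np.array([dx,dy,gz]),gam,psi,half)
    g=geo(p,R)
    if min(g)<-.01: return -9,None,g,None
    b=(-9,None,g,None)
    for q0 in qs:
        q,e=ik(p,R,q0)
        if e>1e-3: continue
        c=clr(q); s=min(c[0],c[1],min(g)*1.5)
        if s>b[0]: b=(s,q,g,c)
    return b
if __name__=='__main__':
  g=np.random.default_rng(1)
  for lo,hi in [((25,-205),(70,-150)),((30,-150),(80,-80)),((75,-200),(100,-120))]:
   best=(-9,);bv=None;t0=time.time();n=0
   while time.time()-t0<110:
    if bv is None or g.random()<.3:
        gam=g.uniform(lo[0],hi[0]); v=[gam,g.uniform(lo[1],hi[1]),g.uniform(-.019,.019),g.uniform(-.02,.02),g.uniform(.05,.075) if lo[0]>=75 else g.uniform(.1,.112),int(g.integers(2))]
        qs=S[:2]+S[2:4]
    else:
        v=list(np.array(bv)+np.r_[g.normal(size=5)*[4,6,.005,.005,.002],0]); v[2]=np.clip(v[2],-.018,.018);v[3]=np.clip(v[3],-.02,.02);v[4]=min(v[4],.112); v[5]=int(v[5]); qs=[best[1]] if best[1] is not None else S[:2]
    r_=ev(v,qs);n+=1
    if r_[0]>best[0]: best=r_;bv=v
   print(n,np.round(bv,3).tolist() if bv else None,best[0],None if best[1] is None else best[1].round(0).tolist(),np.round(best[2],3).tolist() if len(best)>2 else '',best[3] if len(best)>3 else '')
E
python3 s5.py
```

```text
2945 [35.83, -163.545, 0.018, -0.02, 0.112, 0.0] -0.0069262047323757 [-43.0, 21.0, -11.0, -43.0, -47.0, -3.0] [-0.005, 0.188, 0.045, 0.06] (np.float64(-0.005143087723240368), np.float64(0.062330213259320755), np.float64(0.08659562066736348))
2889 [86.902, -69.379, 0.018, -0.019, 0.109, 0.0] 0.0005465752701071646 [-44.0, 70.0, 55.0, -56.0, -149.0, 36.0] [0.0, 0.312, 0.138, 0.024] (np.float64(0.0019322928722076832), np.float64(0.03895415499711535), np.float64(0.06623771171665721))
1217 [95.639, -184.393, -0.017, -0.019, 0.036, 0.0] 0.009357071050450758 [-80.0, 62.0, -22.0, -104.0, -94.0, 84.0] [0.006, 0.4, 0.012, 0.083] (np.float64(0.011685467062822003), np.float64(0.3971963847132879), np.float64(0.007134112889603972))
```

```bash
cat > plan.py <<'E'
from ik import *
from h import r
from scipy.linalg import logm,expm
def cur():
    s=r.get_state(); return np.array(s['joints']),np.array(s['tcp_pos']),Ro.from_euler('xyz',s['eef_rot'],degrees=True).as_matrix()
def rowfor(p0,R0,p1,R1,n):
    w=Ro.from_matrix(R0.T@R1).as_rotvec()/n; d=R0.T@(p1-p0)
    Rk=Ro.from_rotvec(w).as_matrix(); A=sum(np.linalg.matrix_power(Rk,k) for k in range(n))
    return np.linalg.solve(A,d),w
def step(p,R,t,w): return p+R@t,R@Ro.from_rotvec(w).as_matrix()
def plan(p1,R1,q0=None,p0=None,R0=None,n=None,jaw=1,verbose=True):
    if q0 is None: q0,p0,R0=cur()
    ang=np.linalg.norm(Ro.from_matrix(R0.T@R1).as_rotvec()); 
    n0=n or int(max(np.ceil(ang/.122),np.ceil(np.linalg.norm(p1-p0)/.040),1))
    t,w=rowfor(p0,R0,p1,R1,n0)
    while n is None and np.linalg.norm(t)>.041: n0+=1; t,w=rowfor(p0,R0,p1,R1,n0)
    t=t.round(4);w=w.round(4)
    p,R,q=p0,R0,q0;mc=9;mr=0;mj=0;cab=9;tab=9;er=0
    for k in range(n0):
        p,R=step(p,R,t,w); q2,e=ik(p,R,q); mj=max(mj,np.abs(q2-q).max()); q=q2;er=max(er,e); c=clr(q); mc=min(mc,c[0]);cab=min(cab,c[1]);tab=min(tab,c[2])
    print('n',n0,'ROW',' '.join(f'{v:g}' for v in np.r_[t,w,jaw]),'| door %.3f cab %.3f tab %.3f maxjstep %.1f ikerr %.4f'%(mc,cab,tab,mj,er)); print('   end q',q.round(0).tolist(),'p',p.round(3).tolist())
    return q,p,R
E
python3 - <<'E'
from plan import *
q,p,R=cur()
qf=np.array([93,-25,35,0,-150,-25.]); pf,Rf=FK(qf); print(pf.round(3),clr(qf))
print(max(np.hypot(*x[:2])+rr for x,rr in links(qf)))
s=plan(pf,Rf)
qg=qf.copy();qg[0]=-60; 
# rotate by pure J1: per-row screw
pg,Rg=FK(qg)
qm=qf.copy();qm[0]=93-153/2;pm,Rm=FK(qm)
s1=plan(pm,Rm,*s); s2=plan(pg,Rg,*s1)
E
```

```text
[ 0.193 -0.012  0.768] (np.float64(0.05584345414184094), np.float64(0.3049783557767224), np.float64(0.37516135726482747))
0.3142471462632048
n 15 ROW 0.0158 0.03 -0.0184 0.0234 -0.0002 0.0011 1 | door 0.015 cab 0.305 tab 0.379 maxjstep 10.0 ikerr 0.0000
   end q [79.0, -22.0, 35.0, 0.0, -147.0, -11.0] p [0.193, -0.012, 0.767]
n 11 ROW 0.006 0.0227 -0.0001 -0.0001 0 0.1214 1 | door 0.056 cab 0.297 tab 0.380 maxjstep 6.9 ikerr 0.0000
   end q [3.0, -22.0, 35.0, 0.0, -147.0, -11.0] p [0.033, -0.19, 0.768]
n 11 ROW 0.006 0.0226 0.0001 0 -0 0.1214 1 | door 0.246 cab 0.457 tab 0.380 maxjstep 6.9 ikerr 0.0000
   end q [-72.0, -22.0, 35.0, 0.0, -147.0, -12.0] p [-0.177, -0.077, 0.767]
```

Run:
```python
from plan import *
from s1 import pose,H
qf=np.array([93,-25,35,0,-150,-25.]); pf,Rf=FK(qf)
q,p,R=cur()
print('A');a=plan(np.array([.03,.33,.6]),Rf)
print('B');s=plan(pf,Rf,*a)
print('C');qg=s[0].copy();qg[0]-=76;pm,Rm=FK(qg);s=plan(pm,Rm,*s)
for J in (-48,-60):
  qh=s[0].copy();qh[0]=J;pm,Rm=FK(qh);print('D',J);s2=plan(pm,Rm,*s)
  for half in(0,1):
   for lean,tilt in((35,32),):
    pt,Rt=pose(H,lean,tilt,half); pt=pt-.09*Rt[:,2]
    print('E',half,lean,tilt); e=plan(pt,Rt,*s2)
    # via joint midpoint
```

```text
A
n 6 ROW -0.0067 0.0277 -0.0261 0.0584 -0.0006 0.0028 1 | door 0.050 cab 0.373 tab 0.353 maxjstep 7.8 ikerr 0.0000
   end q [120.0, -14.0, 11.0, -0.0, -115.0, -52.0] p [0.03, 0.33, 0.6]
B
n 11 ROW 0.0254 0.0233 -0.0152 -0 0 -0 1 | door 0.055 cab 0.277 tab 0.316 maxjstep 12.6 ikerr 0.0416
   end q [94.0, -25.0, 35.0, -0.0, -150.0, -26.0] p [0.193, -0.012, 0.767]
C
n 11 ROW 0.006 0.0226 -0 0 0 0.1206 1 | door 0.056 cab 0.297 tab 0.380 maxjstep 6.9 ikerr 0.0000
   end q [19.0, -25.0, 35.0, -0.0, -150.0, -27.0] p [0.034, -0.191, 0.767]
D -48
n 10 ROW 0.0058 0.0218 0 0 -0 0.1165 1 | door 0.249 cab 0.455 tab 0.380 maxjstep 6.7 ikerr 0.0000
   end q [-48.0, -25.0, 35.0, 0.0, -150.0, -27.0] p [-0.162, -0.107, 0.767]
E 0 35 32
n 24 ROW 0.0048 -0.0273 0.0295 0.0045 -0.036 -0.0553 1 | door -0.019 cab 0.128 tab 0.234 maxjstep 26.2 ikerr 1.1025
   end q [106.0, -80.0, -56.0, 30.0, -149.0, -97.0] p [0.453, -0.429, 0.229]
E 1 35 32
n 23 ROW -0.0353 -0.0083 0.0169 -0.0391 -0.0049 0.0708 1 | door -0.022 cab 0.084 tab 0.186 maxjstep 26.1 ikerr 0.0489
   end q [-55.0, 26.0, 11.0, -44.0, -89.0, -112.0] p [0.453, -0.431, 0.23]
D -60
n 12 ROW 0.0057 0.0215 0 0 -0 0.1146 1 | door 0.249 cab 0.454 tab 0.380 maxjstep 6.7 ikerr 0.0000
   end q [-60.0, -25.0, 35.0, 0.0, -150.0, -26.0] p [-0.181, -0.07, 0.767]
E 0 35 32
n 25 ROW 0.0024 -0.0285 0.0293 0.0007 -0.0357 -0.0609 1 | door -0.020 cab 0.128 tab 0.234 maxjstep 26.5 ikerr 1.1015
   end q [106.0, -80.0, -56.0, 30.0, -149.0, -97.0] p [0.453, -0.43, 0.229]
E 1 35 32
n 23 ROW -0.0364 -0.005 0.0175 -0.0383 -0.0007 0.0623 1 | door -0.019 cab 0.093 tab 0.185 maxjstep 28.2 ikerr 0.0757
   end q [-55.0, 26.0, 11.0, -44.0, -89.0, -112.0] p [0.453, -0.43, 0.23]
```

Run:
```python
from plan import *
from s1 import pose,H
q,p,R=cur()
Rd=R@Ro.from_euler('x',20.1,degrees=True).as_matrix()
Ry=Ro.from_euler('xyz',[180,0,-21],degrees=True).as_matrix()
print('A');a=plan(np.array([.03,.33,.6]),Ry)
print('B');s=plan(np.array([.018,.215,.77]),Ry,*a); print(max(np.hypot(*x[:2])+rr for x,rr in links(s[0])))
print('C');qg=s[0].copy();qg[0]-=110;pm,Rm=FK(qg);s=plan(pm,Rm,*s)
qg=s[0].copy();qg[0]=-58;pm,Rm=FK(qg);print('D');s=plan(pm,Rm,*s)
pt,Rt=pose(H,35,32,1); pt=pt-.09*Rt[:,2]
qt,_=ik(pt,Rt,[-55,26,11,-44,-89,-112])
for f in (.35,.7,1):
    qq=s[0]+(qt-s[0])*(f if f==.35 else (.35/.65 if f==.7 else 1)) if False else None
base=s[0].copy()
for f in(.3,.55,.8,1):
    pp,RR=FK(base+(qt-base)*f); print('E',f); s=plan(pp,RR,*s)
```

```text
A
n 6 ROW -0.0069 0.0276 -0.0261 0.0584 -0.0001 -0.0001 1 | door 0.050 cab 0.373 tab 0.353 maxjstep 7.7 ikerr 0.0000
   end q [120.0, -14.0, 11.0, -0.0, -115.0, -51.0] p [0.03, 0.33, 0.6]
B
n 6 ROW 0.005 0.0187 -0.0283 0 0 -0 1 | door 0.139 cab 0.360 tab 0.339 maxjstep 8.2 ikerr 0.0000
   end q [148.0, -17.0, 37.0, -0.0, -144.0, -79.0] p [0.018, 0.215, 0.77]
0.3191389705778395
C
n 16 ROW 0.0252 -0.0057 -0 0 -0 0.12 1 | door 0.009 cab 0.251 tab 0.343 maxjstep 6.9 ikerr 0.0000
   end q [38.0, -17.0, 37.0, -0.0, -144.0, -79.0] p [0.196, -0.09, 0.77]
D
n 14 ROW 0.0251 -0.0057 0 -0 -0 0.1197 1 | door 0.086 cab 0.293 tab 0.380 maxjstep 6.9 ikerr 0.0000
   end q [-58.0, -17.0, 37.0, 0.0, -144.0, -79.0] p [-0.11, -0.185, 0.77]
E 0.3
n 8 ROW -0.0316 0.0031 0.0151 -0.0244 0.0069 0.0032 1 | door 0.139 cab 0.323 tab 0.380 maxjstep 2.2 ikerr 0.0000
   end q [-57.0, -4.0, 29.0, -13.0, -127.0, -89.0] p [0.084, -0.346, 0.645]
E 0.55
n 6 ROW -0.0271 0.0062 0.0239 -0.035 0.0104 0.0199 1 | door 0.103 cab 0.225 tab 0.366 maxjstep 2.4 ikerr 0.0000
   end q [-56.0, 7.0, 22.0, -24.0, -114.0, -98.0] p [0.238, -0.414, 0.503]
E 0.8
n 6 ROW -0.0197 0.0051 0.0268 -0.0359 0.0123 0.0369 1 | door 0.098 cab 0.128 tab 0.308 maxjstep 2.3 ikerr 0.0000
   end q [-56.0, 17.0, 16.0, -35.0, -100.0, -106.0] p [0.369, -0.435, 0.351]
E 1
n 4 ROW -0.0179 0.0018 0.0324 -0.0388 0.0134 0.0624 1 | door 0.093 cab 0.095 tab 0.185 maxjstep 2.8 ikerr 0.0000
   end q [-55.0, 26.0, 11.0, -44.0, -89.0, -112.0] p [0.453, -0.429, 0.229]
```

```bash
python3 -m inch '-0.007 0.0276 -0.0261 0.0584 0 0 1;-0.007 0.0276 -0.0261 0.0584 0 0 1;-0.007 0.0276 -0.0261 0.0584 0 0 1;-0.007 0.0276 -0.0261 0.0584 0 0 1;-0.007 0.0276 -0.0261 0.0584 0 0 1;-0.007 0.0276 -0.0261 0.0584 0 0 1'
python3 -m inch '0.0055 0.0205 -0.0283 0 0 0 1;0.0055 0.0205 -0.0283 0 0 0 1;0.0055 0.0205 -0.0283 0 0 0 1;0.0055 0.0205 -0.0283 0 0 0 1;0.0055 0.0205 -0.0283 0 0 0 1;0.0055 0.0205 -0.0283 0 0 0 1;0 0 0 0 0 0 1;0 0 0 0 0 0 1'; python3 st.py
python3 - <<'E'
from plan import *
q,p,R=cur(); s=(q,p,R); t,_=FK(q); print('fk err',t-p)
print('C',max(np.hypot(*x[:2])+rr for x,rr in links(s[0])));qg=s[0].copy();qg[0]-=130;pm,Rm=FK(qg);s=plan(pm,Rm,*s)
qg=s[0].copy();qg[0]=-58;pm,Rm=FK(qg);print('D');s=plan(pm,Rm,*s)
E
```

```text
time_s: 2.32
tcp_pos: [0.03, 0.3268, 0.602]
eef_rot: [-179.2, 0.1, -21.2]
contact_force: [-3.5, 0.3, 1.3]
gripper_width: 0.0876
time_s: 2.98
tcp_pos: [0.0143, 0.209, 0.7554]
eef_rot: [-179.4, 0.3, -20.6]
contact_force: [-1.1, 0.2, 0.2]
gripper_width: 0.0878
t 2.98 J [155.0, -20.1, 32.4, 0.9, -142.2, -84.8] P [0.0143, 0.209, 0.7554] rpy [-179.4, 0.3, -20.6] F [-1.1, 0.2, 0.2] w 0.0878 r 0.21
fk err [ 2.56855896e-08 -4.51459023e-07  4.09975063e-05]
C 0.3125757701351472
n 19 ROW 0.0243 -0.0057 -0.0001 0.0005 0.0012 0.1194 1 | door 0.016 cab 0.258 tab 0.332 maxjstep 6.8 ikerr 0.0000
   end q [25.0, -20.0, 33.0, 1.0, -142.0, -85.0] p [0.151, -0.145, 0.756]
D
n 12 ROW 0.0247 -0.0058 -0 0.0005 0.0012 0.1214 1 | door 0.172 cab 0.366 tab 0.380 maxjstep 7.0 ikerr 0.0000
   end q [-58.0, -20.0, 33.0, 1.0, -142.0, -85.0] p [-0.127, -0.166, 0.756]
```

```bash
python3 -m inch '0.0244 -0.0057 0 0 0.001 0.12 1;0.0244 -0.0057 0 0 0.001 0.12 1;0.0244 -0.0057 0 0 0.001 0.12 1;0.0244 -0.0057 0 0 0.001 0.12 1;0.0244 -0.0057 0 0 0.001 0.12 1;0.0244 -0.0057 0 0 0.001 0.12 1;0.0244 -0.0057 0 0 0.001 0.12 1;0.0244 -0.0057 0 0 0.001 0.12 1;0.0244 -0.0057 0 0 0.001 0.12 1;0.0244 -0.0057 0 0 0.001 0.12 1'; python3 st.py
python3 - <<'E'
from plan import *
q,p,R=cur(); s=(q,p,R)
qg=q.copy();qg[0]-=60;plan(*FK(qg))
E
```

```text
time_s: 3.82
tcp_pos: [0.1994, 0.0603, 0.7543]
eef_rot: [-179.5, -0.1, -90.3]
contact_force: [0.8, 0.1, 0.5]
gripper_width: 0.0877
t 3.82 J [86.3, -20.2, 32.2, 0.8, -142.4, -86.0] P [0.1994, 0.0603, 0.7543] rpy [-179.5, -0.1, -90.3] F [0.8, 0.1, 0.5] w 0.0877 r 0.208
n 9 ROW 0.0235 -0.0058 0.0001 -0.0002 0.001 0.1164 1 | door 0.016 cab 0.258 tab 0.380 maxjstep 6.7 ikerr 0.0000
   end q [26.0, -20.0, 32.0, 1.0, -142.0, -86.0] p [0.152, -0.142, 0.754]
```

```bash
python3 -m inch '0.0235 -0.006 0 0 0.001 0.1164 1;0.0235 -0.006 0 0 0.001 0.1164 1;0.0235 -0.006 0 0 0.001 0.1164 1;0.0235 -0.006 0 0 0.001 0.1164 1;0.0235 -0.006 0 0 0.001 0.1164 1;0.0235 -0.006 0 0 0.001 0.1164 1;0.0235 -0.006 0 0 0.001 0.1164 1;0.0235 -0.006 0 0 0.001 0.1164 1;0.0235 -0.006 0 0 0.001 0.1164 1;0.0235 -0.006 0 0 0.001 0.1164 1;0.0235 -0.006 0 0 0.001 0.1164 1;0.0235 -0.006 0 0 0.001 0.1164 1;0.0235 -0.006 0 0 0.001 0.1164 1;0.0235 -0.006 0 0 0.001 0.1164 1;0.0235 -0.006 0 0 0.001 0.1164 1;0.0235 -0.006 0 0 0.001 0.1164 1;0.0235 -0.006 0 0 0.001 0.1164 1;0.0235 -0.006 0 0 0.001 0.1164 1;0.0235 -0.006 0 0 0.001 0.1164 1;0.0235 -0.006 0 0 0.001 0.1164 1'; python3 st.py
cat > a.py <<'E'
from plan import *
from s1 import pose,H
s=cur()
pt,Rt=pose(H,35,32,1); pt=pt-.09*Rt[:,2]
qt,_=ik(pt,Rt,[-55,26,11,-44,-89,-112])
base=s[0].copy()
for f in(.3,.6,1):
    pp,RR=FK(base+(qt-base)*f); print('E',f); s=plan(pp,RR,*s)
E
python3 a.py
```

```text
time_s: 5.48
tcp_pos: [-0.091, -0.1906, 0.7549]
eef_rot: [-179.6, -0.2, 136.3]
contact_force: [0.1, -1.0, 0.1]
gripper_width: 0.0881
t 5.48 J [-48.4, -19.4, 32.6, 0.7, -142.2, -84.7] P [-0.091, -0.1906, 0.7549] rpy [-179.6, -0.2, 136.3] F [0.1, -1.0, 0.1] w 0.0881 r 0.211
E 0.3
n 7 ROW -0.0346 0.0057 0.0164 -0.0278 0.0094 0.0063 1 | door 0.110 cab 0.299 tab 0.380 maxjstep 2.5 ikerr 0.0000
   end q [-50.0, -6.0, 26.0, -13.0, -126.0, -93.0] p [0.113, -0.324, 0.636]
E 0.6
n 7 ROW -0.0266 0.0057 0.0233 -0.0366 0.011 0.0244 1 | door 0.068 cab 0.185 tab 0.362 maxjstep 2.4 ikerr 0.0000
   end q [-52.0, 8.0, 20.0, -26.0, -110.0, -101.0] p [0.286, -0.396, 0.469]
E 1
n 8 ROW -0.0221 0.002 0.0294 -0.0432 0.0119 0.0554 1 | door 0.075 cab 0.096 tab 0.185 maxjstep 2.7 ikerr 0.0000
   end q [-55.0, 26.0, 11.0, -44.0, -89.0, -112.0] p [0.453, -0.43, 0.229]
```

```bash
python3 -m inch '-0.0346 0.0057 0.0164 -0.0278 0.0094 0.0063 1;-0.0346 0.0057 0.0164 -0.0278 0.0094 0.0063 1;-0.0346 0.0057 0.0164 -0.0278 0.0094 0.0063 1;-0.0346 0.0057 0.0164 -0.0278 0.0094 0.0063 1;-0.0346 0.0057 0.0164 -0.0278 0.0094 0.0063 1;-0.0346 0.0057 0.0164 -0.0278 0.0094 0.0063 1;-0.0346 0.0057 0.0164 -0.0278 0.0094 0.0063 1;-0.0266 0.0057 0.0233 -0.0366 0.011 0.0244 1;-0.0266 0.0057 0.0233 -0.0366 0.011 0.0244 1;-0.0266 0.0057 0.0233 -0.0366 0.011 0.0244 1;-0.0266 0.0057 0.0233 -0.0366 0.011 0.0244 1;-0.0266 0.0057 0.0233 -0.0366 0.011 0.0244 1;-0.0266 0.0057 0.0233 -0.0366 0.011 0.0244 1;-0.0266 0.0057 0.0233 -0.0366 0.011 0.0244 1;0 0 0 0 0 0 1' ; python3 st.py
python3 - <<'E'
from h import *
a=snap('side','side2.png');b=snap('top','top2.png');c=snap('wrist','wr2.png')
o=np.zeros((600,800,3),np.uint8);sc=lambda i:cv2.resize(cv2.cvtColor(i,cv2.COLOR_RGB2BGR),(400,300))
o[:300,:400]=sc(a);o[:300,400:]=sc(b);o[300:,:400]=sc(c);cv2.imwrite('pics/m2.png',o)
E
python3 a.py
```

```text
time_s: 6.73
tcp_pos: [0.2901, -0.3954, 0.4618]
eef_rot: [155.4, -12.0, 126.3]
contact_force: [0.7, 1.1, -1.5]
gripper_width: 0.0874
t 6.73 J [-52.3, 8.3, 19.3, -26.7, -110.2, -101.3] P [0.2901, -0.3954, 0.4618] rpy [155.4, -12.0, 126.3] F [0.7, 1.1, -1.5] w 0.0874 r 0.49
E 0.3
n 3 ROW -0.0201 0.0029 0.0236 -0.0361 0.0097 0.0363 1 | door 0.072 cab 0.146 tab 0.352 maxjstep 2.2 ikerr 0.0000
   end q [-53.0, 13.0, 17.0, -32.0, -104.0, -105.0] p [0.345, -0.411, 0.398]
E 0.6
n 3 ROW -0.018 0.0012 0.0235 -0.0356 0.0089 0.0436 1 | door 0.080 cab 0.102 tab 0.282 maxjstep 2.1 ikerr 0.0000
   end q [-54.0, 19.0, 14.0, -37.0, -98.0, -108.0] p [0.396, -0.421, 0.326]
E 1
n 3 ROW -0.0218 -0.0012 0.0304 -0.0451 0.0096 0.0691 1 | door 0.087 cab 0.091 tab 0.185 maxjstep 2.9 ikerr 0.0000
   end q [-55.0, 26.0, 11.0, -44.0, -89.0, -112.0] p [0.453, -0.429, 0.229]
```

View pics/m2.png

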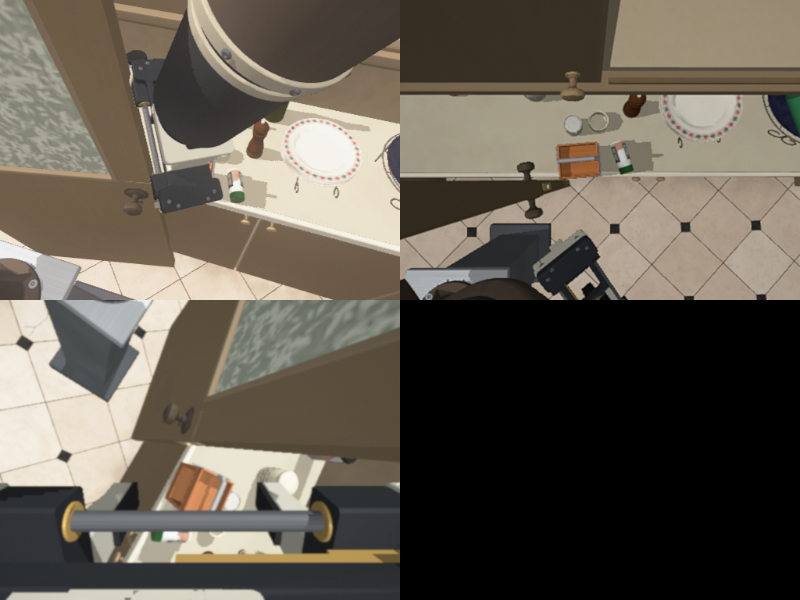

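```bash
python3 -m inch '-0.0201 0.0029 0.0236 -0.0361 0.0097 0.0363 1;-0.0201 0.0029 0.0236 -0.0361 0.0097 0.0363 1;-0.0201 0.0029 0.0236 -0.0361 0.0097 0.0363 1;-0.018 0.0012 0.0235 -0.0356 0.0089 0.0436 1;-0.018 0.0012 0.0235 -0.0356 0.0089 0.0436 1;-0.018 0.0012 0.0235 -0.0356 0.0089 0.0436 1;-0.0218 -0.0012 0.0304 -0.0451 0.0096 0.0691 1;-0.0218 -0.0012 0.0304 -0.0451 0.0096 0.0691 1;-0.0218 -0.0012 0.0304 -0.0451 0.0096 0.0691 1;0 0 0 0 0 0 1;0 0 0 0 0 0 1' ; python3 st.py
python3 - <<'E'
from h import *
p=cam('wrist');c=snap('wrist','wr3.png');b=snap('top','top3.png')
for x in (np.array([.487,-.391,.18]),):
    for d in(-.042,0,.042):
        X=x+d*np.array([.077,.997,0]); u=proj('wrist',X,p);print(u.round(1)); cv2.circle(c,tuple(int(v) for v in u),3,(255,0,255),-1)
cv2.imwrite('pics/wr3b.png',cv2.cvtColor(c,cv2.COLOR_RGB2BGR))
E
python3 - <<'E'
from plan import *
from s1 import pose,H
pt,Rt=pose(H,35,32,1); plan(pt,Rt)
E
```

```text
time_s: 7.8
tcp_pos: [0.4539, -0.4281, 0.2303]
eef_rot: [142.7, -29.1, 106.1]
contact_force: [0.1, -0.8, 1.4]
gripper_width: 0.0878
t 7.8 J [-55.0, 25.7, 10.9, -44.3, -89.3, -112.5] P [0.4539, -0.4281, 0.2303] rpy [142.7, -29.1, 106.1] F [0.1, -0.8, 1.4] w 0.0878 r 0.624
[251.5 261.7]
[251.7 209.4]
[251.9 162.5]
n 3 ROW -0.0007 -0.0013 0.0308 -0.0003 0.0012 0.0028 1 | door 0.052 cab 0.058 tab 0.122 maxjstep 3.0 ikerr 0.0000
   end q [-50.0, 27.0, 5.0, -46.0, -80.0, -111.0] p [0.496, -0.381, 0.167]
```

View pics/wr3b.png

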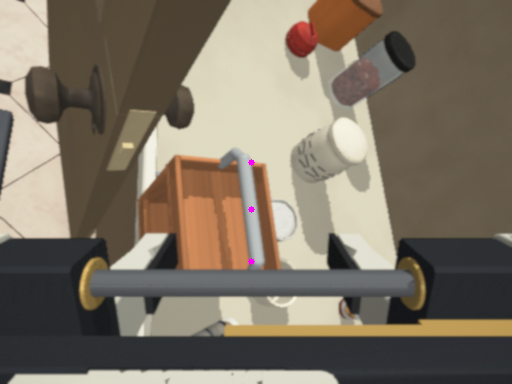

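View pics/top3.png

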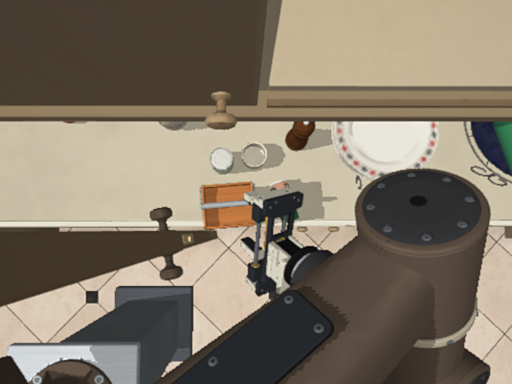

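The wrist view shows the bar running from (243,160) to (257,260), slanted against my predicted points. I had the sign of the caddy's yaw wrong: the top-view corners give +4.4°, not -4.4°. I'll correct that.

```bash
sed -i 's/np.radians(-4.4)/np.radians(4.4)/' s1.py
python3 - <<'E'
from h import *
import cv2
from s1 import cx_,cy_,H
c=cv2.imread('pics/wr3.png');p=cam('wrist')
for d in(-.042,-.02,0,.02,.042):
    u=proj('wrist',H+d*cy_,p);print(u.round(1))
# tray rim corners
for a in(-.048,.048):
    print([proj('wrist',H-[0,0,.032]+a*cx_+b*cy_,p).round(0).tolist() for b in(.056,)])
E
python3 - <<'E'
from plan import *
from s1 import pose,H,cx_
for lean,tilt in((35,32),(30,30),(28,35),(25,25)):
    print(lean,tilt)
    pt,Rt=pose(H,lean,tilt,1); s=plan(pt,Rt)
    pt,Rt=pose(H-.115*cx_,lean,tilt,1); q,e=ik(pt,Rt,s[0]); print(q.round(),e,np.round(clr(q),3))
E
```

```text
[254.3 260.6]
[251.  233.1]
[248.1 209. ]
[245.2 185.9]
[242.2 161.4]
[[174.0, 154.0]]
[[265.0, 164.0]]
35 32
n 3 ROW -0.001 -0.0011 0.0308 0.0245 0.0284 -0.0328 1 | door 0.043 cab 0.027 tab 0.122 maxjstep 2.0 ikerr 0.0000
   end q [-49.0, 30.0, 9.0, -44.0, -86.0, -107.0] p [0.494, -0.38, 0.167]
[-57.  27.   3. -41. -89. -99.] 8.881784197001252e-15 [0.087 0.128 0.122]
30 30
n 3 ROW -0.0006 -0.001 0.0308 0.0331 -0.0013 -0.028 1 | door 0.026 cab 0.028 tab 0.123 maxjstep 2.8 ikerr 0.0000
   end q [-47.0, 27.0, 6.0, -41.0, -81.0, -109.0] p [0.494, -0.381, 0.166]
[ -55.   24.   -0.  -39.  -83. -101.] 2.8310687127941492e-14 [0.088 0.129 0.123]
28 35
n 3 ROW -0.0005 -0.0013 0.0308 0.0072 -0.0112 -0.0427 1 | door 0.043 cab 0.055 tab 0.119 maxjstep 3.7 ikerr 0.0000
   end q [-49.0, 26.0, 4.0, -45.0, -78.0, -104.0] p [0.496, -0.381, 0.166]
[-57.  23.  -2. -42. -82. -96.] 1.582067810090848e-14 [0.089 0.157 0.119]
25 25
n 3 ROW -0.0003 -0.0007 0.0308 0.0576 -0.0321 -0.0159 1 | door -0.006 cab 0.013 tab 0.127 maxjstep 4.5 ikerr 0.0000
   end q [-43.0, 25.0, 3.0, -36.0, -76.0, -116.0] p [0.493, -0.383, 0.164]
[ -51.   21.   -3.  -35.  -78. -108.] 1.3322676295501878e-14 [0.062 0.112 0.127]
```

```bash
sed -i 's/H=np.array(\[.487,-.391/H=np.array([.4885,-.391/' s1.py; sed -i 's/C=np.array(\[.487/C=np.array([.4885/' s2.py
cat > sw.py <<'E'
from plan import *
from s1 import pose,H,cx_,cy_,cz
import sys
def disp(q): return .075*(np.cos(.698+q)-np.cos(.698))*cx_+.075*(np.sin(.698+q)-np.sin(.698))*cz
def rows(R,q0,q1,n,jaw):
    qs=np.linspace(q0,q1,n+1); o=[]; acc=np.zeros(3)
    for k in range(n):
        d=R.T@(disp(qs[k+1])-disp(q0))-acc; d=d.round(4); acc+=d; o.append(' '.join(f'{v:g}' for v in d)+f' 0 0 0 {jaw}')
    return ';'.join(o)
E
python3 - <<'E'
from sw import *
pt,Rt=pose(H,32,34,1); s=plan(pt,Rt,n=4)
print(rows(Rt,0,1.745,16,0))
q=s[0]
for a in np.linspace(0,1.745,8): q,e=ik(pt+disp(a),Rt,q); print(q.round(),np.round(clr(q),3))
E
```

```text
n 4 ROW -0.0007 -0.0006 0.0233 0.0102 0.0088 -0.0295 1 | door 0.044 cab 0.041 tab 0.120 maxjstep 2.0 ikerr 0.0000
   end q [-49.0, 28.0, 7.0, -45.0, -83.0, -105.0] p [0.497, -0.38, 0.167]
0.0043 -0.0013 -0.0068 0 0 0 0;0.0042 -0.0022 -0.0067 0 0 0 0;0.004 -0.003 -0.0065 0 0 0 0;0.0038 -0.0038 -0.0061 0 0 0 0;0.0036 -0.0046 -0.0057 0 0 0 0;0.0033 -0.0053 -0.0053 0 0 0 0;0.003 -0.0059 -0.0048 0 0 0 0;0.0026 -0.0065 -0.0042 0 0 0 0;0.0022 -0.007 -0.0035 0 0 0 0;0.0018 -0.0075 -0.0029 0 0 0 0;0.0014 -0.0077 -0.0022 0 0 0 0;0.0009 -0.008 -0.0015 0 0 0 0;0.0004 -0.0082 -0.0007 0 0 0 0;0 -0.0081 0.0001 0 0 0 0;-0.0005 -0.0082 0.0008 0 0 0 0;-0.0009 -0.0079 0.0015 0 0 0 0
[ -49.   28.    7.  -45.  -83. -105.] [0.043 0.041 0.12 ]
[ -50.   27.    6.  -44.  -84. -105.] [0.051 0.055 0.133]
[ -51.   26.    6.  -44.  -85. -104.] [0.061 0.07  0.142]
[ -52.   25.    5.  -44.  -86. -104.] [0.071 0.087 0.147]
[ -54.   25.    4.  -43.  -86. -102.] [0.082 0.103 0.147]
[ -55.   25.    3.  -43.  -87. -101.] [0.092 0.118 0.142]
[-56.  25.   2. -42. -86. -99.] [0.089 0.132 0.133]
[-57.  25.   1. -42. -86. -97.] [0.088 0.143 0.12 ]
```

```bash
python3 -m inch '-0.0007 -0.0006 0.0233 0.0102 0.0088 -0.0295 1;-0.0007 -0.0006 0.0233 0.0102 0.0088 -0.0295 1;-0.0007 -0.0006 0.0233 0.0102 0.0088 -0.0295 1;-0.0007 -0.0006 0.0233 0.0102 0.0088 -0.0295 1;0 0 0 0 0 0 1;0 0 0 0 0 0 0.6'; python3 st.py; python3 -m inch '0 0 0 0 0 0 0.1;0 0 0 0 0 0 0.1;0 0 0 0 0 0 0;0 0 0 0 0 0 0;0 0 0 0 0 0 0;0 0 0 0 0 0 0;0 0 0 0 0 0 0;0 0 0 0 0 0 0' 20; python3 st.py
python3 - <<'E'
from h import *
snap('wrist','wr4.png');snap('side','side4.png')
E
```

```text
time_s: 8.4
tcp_pos: [0.4999, -0.3781, 0.1684]
eef_rot: [141.2, -26.0, 113.9]
contact_force: [0.6, 0.3, 0.6]
gripper_width: 0.0845
t 8.4 J [-48.9, 28.3, 6.8, -44.8, -82.8, -104.7] P [0.4999, -0.3781, 0.1684] rpy [141.2, -26.0, 113.9] F [0.6, 0.3, 0.6] w 0.0845 r 0.627
time_s: 9.07
tcp_pos: [0.4974, -0.3783, 0.1642]
eef_rot: [141.5, -26.4, 113.6]
contact_force: [-0.0, 0.2, 0.4]
gripper_width: 0.033
t 9.07 J [-49.0, 28.5, 6.6, -44.7, -82.8, -104.8] P [0.4974, -0.3783, 0.1642] rpy [141.5, -26.4, 113.6] F [-0.0, 0.2, 0.4] w 0.033 r 0.625
```

View pics/wr4.png

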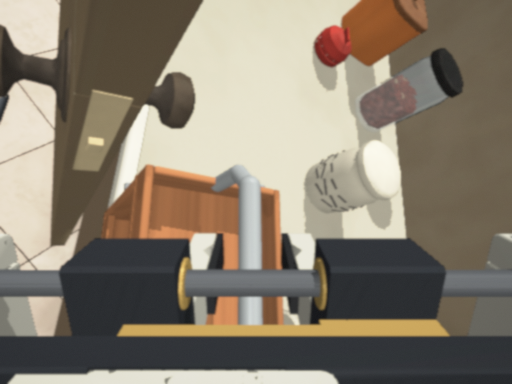

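The bar lies between the fingers, at about column 248, and the jaws are still closing at 33 mm.

```bash
python3 -m inch '0 0 0 0 0 0 0;0 0 0 0 0 0 0;0 0 0 0 0 0 0;0 0 0 0 0 0 0;0 0 0 0 0 0 0'; python3 -m inch '0.0043 -0.0013 -0.0068 0 0 0 0;0.0042 -0.0022 -0.0067 0 0 0 0;0.004 -0.003 -0.0065 0 0 0 0;0.0038 -0.0038 -0.0061 0 0 0 0;0.0036 -0.0046 -0.0057 0 0 0 0'; python3 st.py
```

```text
time_s: 9.58
tcp_pos: [0.4966, -0.3783, 0.1636]
eef_rot: [141.6, -26.4, 113.6]
contact_force: [-4.6, -0.5, -4.2]
gripper_width: 0.0112
time_s: 10.0
tcp_pos: [0.463, -0.3809, 0.1868]
eef_rot: [141.5, -26.4, 113.6]
contact_force: [-4.5, -1.5, -15.8]
gripper_width: 0.0113
t 10.0 J [-51.3, 26.1, 5.6, -43.9, -85.3, -104.3] P [0.463, -0.3809, 0.1868] rpy [141.5, -26.4, 113.6] F [-4.5, -1.5, -15.8] w 0.0113 r 0.599
```

```bash
python3 -m inch '0.0033 -0.0053 -0.0053 0 0 0 0;0.003 -0.0059 -0.0048 0 0 0 0;0.0026 -0.0065 -0.0042 0 0 0 0;0.0022 -0.007 -0.0035 0 0 0 0;0.0018 -0.0075 -0.0029 0 0 0 0'; python3 -m inch '0.0014 -0.0077 -0.0022 0 0 0 0;0.0009 -0.008 -0.0015 0 0 0 0;0.0004 -0.0082 -0.0007 0 0 0 0;0 -0.0081 0.0001 0 0 0 0;-0.0005 -0.0082 0.0008 0 0 0 0;-0.0009 -0.0079 0.0015 0 0 0 0;0 0 0 0 0 0 0;0 0 0 0 0 0 0';python3 st.py
python3 - <<'E'
from h import *
snap('wrist','wr5.png');snap('side','side5.png')
E
```

```text
time_s: 10.42
tcp_pos: [0.4243, -0.384, 0.1892]
eef_rot: [141.4, -26.3, 113.6]
contact_force: [4.8, 0.1, -18.8]
gripper_width: 0.0112
time_s: 11.08
tcp_pos: [0.3836, -0.3873, 0.1657]
eef_rot: [141.4, -26.3, 113.7]
contact_force: [4.0, 1.8, -5.8]
gripper_width: 0.0111
t 11.08 J [-57.1, 25.4, 0.6, -42.3, -85.7, -97.3] P [0.3836, -0.3873, 0.1657] rpy [141.4, -26.3, 113.7] F [4.0, 1.8, -5.8] w 0.0111 r 0.545
```

View pics/wr5.png

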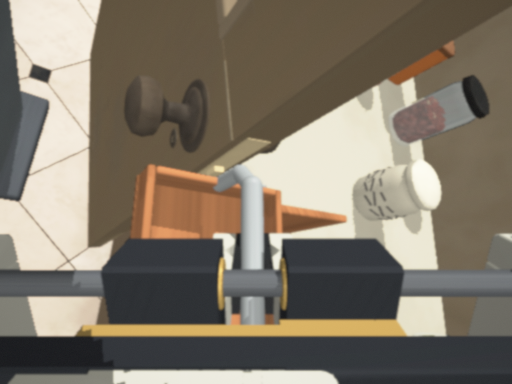

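View pics/side5.png

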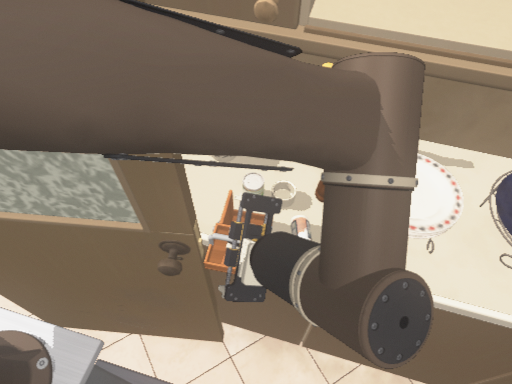

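```bash
python3 -m inch '-0.001 -0.003 0.001 0 0 0 0;-0.0005 -0.001 0.001 0 0 0 0;0 0 0 0 0 0 0'; python3 st.py; python3 -m inch '0 0 0 0 0 0 0.3;0 0 0 0 0 0 0.5;0 0 0 0 0 0 0.5;0 0 0 0 0 0 0.5;0 0 0 0 0 0 0.5'; python3 -m inch '0 0 -0.01 0 0 0 0.5;0 0 -0.02 0 0 0 0.5;0 0 -0.03 0 0 0 0.5;0 0 -0.03 0 0 0 0.6;0 0 -0.02 0 0 0 0.7;0 0 0 0 0 0 0.7'; python3 st.py
python3 - <<'E'
from h import *
snap('wrist','wr6.png')
a=snap('side','side6.png')[160:280,190:340]; b=snap('top','top6.png')
cv2.imwrite('pics/s6.png',cv2.resize(cv2.cvtColor(a,cv2.COLOR_RGB2BGR),None,fx=5,fy=5,interpolation=cv2.INTER_CUBIC))
E
```

```text
time_s: 11.43
tcp_pos: [0.3817, -0.3875, 0.1631]
eef_rot: [141.3, -26.2, 113.8]
contact_force: [0.5, 0.4, 11.3]
gripper_width: 0.0114
t 11.43 J [-57.3, 25.6, 0.4, -42.3, -85.6, -96.8] P [0.3817, -0.3875, 0.1631] rpy [141.3, -26.2, 113.8] F [0.5, 0.4, 11.3] w 0.0114 r 0.544
time_s: 11.85
tcp_pos: [0.3809, -0.3872, 0.1601]
eef_rot: [141.5, -26.4, 113.6]
contact_force: [0.0, 0.1, -0.1]
gripper_width: 0.039
time_s: 12.35
tcp_pos: [0.3318, -0.4534, 0.2404]
eef_rot: [141.6, -26.1, 113.5]
contact_force: [-0.5, 0.4, -0.2]
gripper_width: 0.0578
t 12.35 J [-63.5, 25.0, 10.3, -40.0, -97.0, -99.3] P [0.3318, -0.4534, 0.2404] rpy [141.6, -26.1, 113.5] F [-0.5, 0.4, -0.2] w 0.0578 r 0.562
```

View pics/wr6.png

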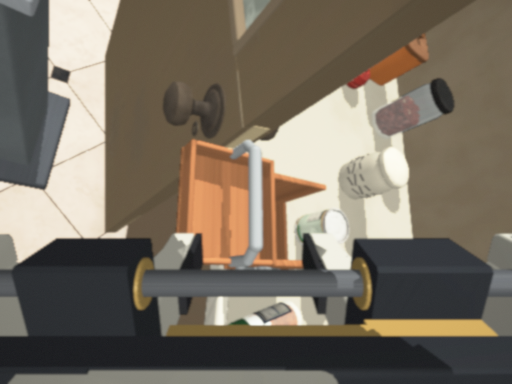

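View pics/s6.png

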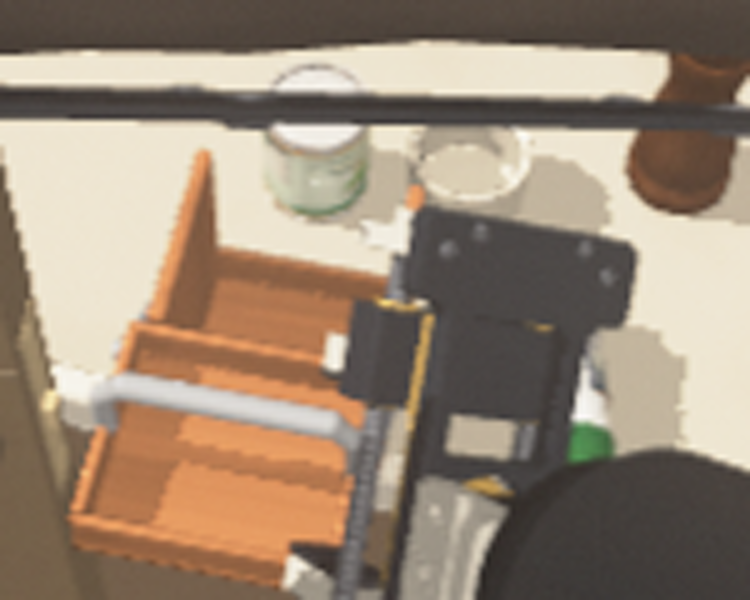

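View pics/top6.png

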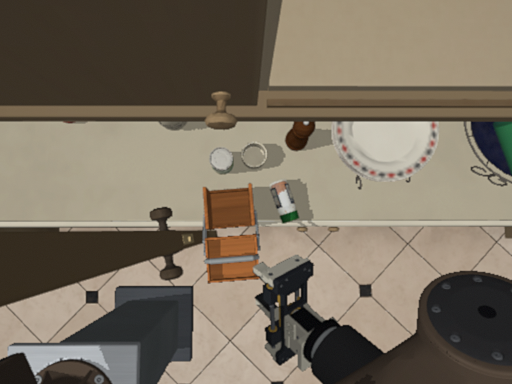

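The tray is fully over: in the top view its bar is at (231,259) and the compartment is open at (229,208). The jar has not moved. Now I'll plan the jar placement with the corrected yaw and slimmer links. The top view suggests a forearm radius of about 4–5 cm.

```bash
sed -i 's/(sh,el,.06),(el,w,.06),(w,w2,.055)/(sh,el,.055),(el,w,.05),(w,w2,.05)/' ik.py
sed -i 's/for b in(.0225,.0435) for c/for b in(.0225,.029,.036,.0435) for c/' s3.py
python3 - <<'E'
import re
t=open('s5.py').read()
t=t[:t.index("if __name__")]
t+='''
if __name__=='__main__':
  import sys
  seed=int(sys.argv[1]); g=np.random.default_rng(seed)
  best=(-9,);bv=None;t0=time.time();n=0
  lo,hi=[((28,-205),(60,-150)),((28,-160),(60,-110)),((35,-120),(75,-60))][seed%3]
  while time.time()-t0<75:
    if bv is None or g.random()<.25:
        v=[g.uniform(lo[0],hi[0]),g.uniform(lo[1],hi[1]),g.uniform(-.019,.019),g.uniform(-.02,.02),g.uniform(.1,.116),int(g.integers(2))]; qs=S[:4]
    else:
        v=list(np.array(bv)+np.r_[g.normal(size=5)*[3,5,.004,.004,.002],0]); v[2]=np.clip(v[2],-.018,.018);v[3]=np.clip(v[3],-.02,.02);v[4]=min(v[4],.116); v[5]=int(v[5]); qs=[best[1]] if best[1] is not None else S[:2]
    r_=ev(v,qs);n+=1
    if r_[0]>best[0]: best=r_;bv=v
  print(seed,n,np.round(bv,3).tolist() if bv else None,best[0],None if best[1] is None else best[1].round(0).tolist(),np.round(best[2],3).tolist() if len(best)>2 else '',np.round(best[3],3) if len(best)>3 and best[3] else '')
'''
t=t.replace("min(g)*1.5","min(g)*2.5")
open('s5.py','w').write(t)
E
nproc; export OMP_NUM_THREADS=1; for i in 0 1 2 3; do python3 s5.py $i & done; wait
```

```text
4
0 2051 [36.447, -156.824, 0.017, 0.001, 0.116, 0.0] -0.0034924237215000833 [-43.0, 21.0, -10.0, -44.0, -51.0, 2.0] [-0.001, 0.185, 0.027, 0.049] [0.001 0.066 0.091]
2 1392 [70.192, -82.044, -0.01, -0.018, 0.116, 1.0] 0.0003987348327415402 [-46.0, 58.0, 38.0, -44.0, -127.0, -134.0] [0.001, 0.205, 0.12, 0.049] [0.025 0.    0.095]
3 1433 [36.451, -173.513, -0.006, -0.02, 0.116, 1.0] -0.0035479783738451027 [-43.0, 18.0, -16.0, -44.0, -40.0, 170.0] [-0.001, 0.165, 0.031, 0.075] [-0.001  0.101  0.091]
1 2325 [37.769, -162.836, 0.018, -0.002, 0.116, 0.0] -0.0018338538568724028 [-43.0, 20.0, -12.0, -46.0, -47.0, -1.0] [-0.001, 0.187, 0.027, 0.052] [0.002 0.079 0.091]
```

Run:
```python
from s5 import *
for v in ([37.8,-163,.018,-.002,.116,0],[42,-163,.018,-.002,.116,0],[45,-170,.018,0,.116,0],[70,-82,-.01,-.018,.116,1]):
    gam,psi,dx,dy,gz,half=v
    p,R=place(np.r_[C[:2],0]+Rc@np.array([dx,dy,gz]),gam,psi,half)
    names=['tray','bar','panL','panR','lnkR','lnkL']
    for nm,pts in(('body',gx),('fing',fg),('cam',cm)):
        loc=(pts@R.T+p-np.r_[C[:2],0])@Rc
        print(nm,[(a,round(sdb(loc,b).min(),3)) for a,b in zip(names,BX)])
    q=None
    for q0 in S[:4]+[[-46,58,38,-44,-127,-134]]:
        qq,e=ik(p,R,q0)
        if e<1e-3: q=qq
    if q is None: continue
    P_=links(q); d=[ddoor(x)-rr for x,rr in P_]; i=int(np.argmin(d)); print(v,q.round(),'door',round(d[i],3),i,P_[i][0].round(2)); 
    c=[max(.57-x[0],.47-x[2])-rr for x,rr in P_]; i=int(np.argmin(c));print('cab',round(c[i],3),i,P_[i][0].round(2))
```

```text
body [('tray', np.float64(-0.001)), ('bar', np.float64(0.009)), ('panL', np.float64(0.013)), ('panR', np.float64(0.011)), ('lnkR', np.float64(-0.001)), ('lnkL', np.float64(-0.001))]
fing [('tray', np.float64(0.04)), ('bar', np.float64(0.08)), ('panL', np.float64(0.003)), ('panR', np.float64(0.001)), ('lnkR', np.float64(0.009)), ('lnkL', np.float64(0.018))]
cam [('tray', np.float64(0.0)), ('bar', np.float64(0.007)), ('panL', np.float64(0.093)), ('panR', np.float64(0.076)), ('lnkR', np.float64(0.02)), ('lnkL', np.float64(0.066))]
[37.8, -163, 0.018, -0.002, 0.116, 0] [-43.  20. -12. -46. -47.  -1.] door 0.001 20 [ 0.36 -0.34  0.58]
cab 0.08 23 [ 0.44 -0.41  0.52]
body [('tray', np.float64(-0.003)), ('bar', np.float64(0.003)), ('panL', np.float64(0.01)), ('panR', np.float64(0.007)), ('lnkR', np.float64(-0.002)), ('lnkL', np.float64(-0.001))]
fing [('tray', np.float64(0.038)), ('bar', np.float64(0.078)), ('panL', np.float64(0.003)), ('panR', np.float64(0.001)), ('lnkR', np.float64(0.008)), ('lnkL', np.float64(0.018))]
cam [('tray', np.float64(-0.011)), ('bar', np.float64(0.008)), ('panL'
[... 885 characters left out ...]
27 23 [ 0.39 -0.43  0.5 ]
body [('tray', np.float64(0.005)), ('bar', np.float64(0.003)), ('panL', np.float64(0.105)), ('panR', np.float64(0.008)), ('lnkR', np.float64(0.002)), ('lnkL', np.float64(0.112))]
fing [('tray', np.float64(0.012)), ('bar', np.float64(0.052)), ('panL', np.float64(0.042)), ('panR', np.float64(0.001)), ('lnkR', np.float64(0.001)), ('lnkL', np.float64(0.054))]
cam [('tray', np.float64(0.084)), ('bar', np.float64(0.096)), ('panL', np.float64(0.181)), ('panR', np.float64(0.097)), ('lnkR', np.float64(0.085)), ('lnkL', np.float64(0.187))]
[70, -82, -0.01, -0.018, 0.116, 1] [ -46.   58.   38.  -44. -127. -134.] door 0.025 10 [ 0.32 -0.33  0.49]
cab -0.0 19 [ 0.55 -0.57  0.42]
```

Run:
```python
from s5 import *
gx2=np.array([[a,b,c] for a in np.linspace(-.039,.039,5) for b in np.linspace(-.0965,.0965,25) for c in np.linspace(-.066,-.2,15)])
for gz in(.117,):
 for gam in(38,40,42,44):
  for psi in(-160,-166,-172,-178):
    p,R=place(np.r_[C[:2],0]+Rc@np.array([.0175,0,gz]),gam,psi,1)
    L=lambda pts:(pts@R.T+p-np.r_[C[:2],0])@Rc
    b=[sdb(L(gx2),x).min() for x in BX]; f=[sdb(L(fg),x).min() for x in BX[2:4]]; c=min(sdb(L(cm),x).min() for x in BX)
    q,e=ik(p,R,[-46,21,-12,-50,-49,-175]); q2,e2=ik(p,R,[-46,21,-12,-50,-49,6]); 
    if e>1e-3: q,e=q2,e2
    print(gam,psi,'tray %.3f bar %.3f lnk %.3f %.3f pan %.3f | fing %.3f %.3f cam %.3f'%(b[0],b[1],b[4],b[5],min(b[2:4]),*f,c),'door',np.round(clr(q),3)[:2] if e<1e-3 else None,q.round().tolist())
```

```text
38 -160 tray -0.004 bar 0.002 lnk 0.000 0.000 pan 0.012 | fing 0.001 0.003 cam 0.089 door None [-46.0, 21.0, -11.0, -50.0, -51.0, -172.0]
38 -166 tray 0.003 bar 0.007 lnk 0.000 0.000 pan 0.012 | fing 0.002 0.003 cam 0.090 door None [-40.0, 19.0, -14.0, -43.0, -43.0, 172.0]
38 -172 tray 0.005 bar 0.013 lnk 0.000 0.000 pan 0.012 | fing 0.003 0.004 cam 0.093 door [-0.016  0.089] [-41.0, 18.0, -16.0, -47.0, -39.0, 171.0]
38 -178 tray 0.006 bar 0.014 lnk 0.000 0.000 pan 0.012 | fing 0.004 0.004 cam 0.093 door [-0.033  0.091] [-39.0, 16.0, -18.0, -46.0, -34.0, 165.0]
40 -160 tray -0.005 bar -0.001 lnk -0.001 -0.002 pan 0.010 | fing 0.001 0.003 cam 0.084 door None [-46.0, 22.0, -11.0, -51.0, -51.0, -172.0]
40 -166 tray -0.000 bar 0.005 lnk -0.001 -0.002 pan 0.010 | fing 0.002 0.003 cam 0.086 door None [-41.0, 19.0, -14.0, -44.0, -43.0, 172.0]
40 -172 tray 0.003 bar 0.008 lnk -0.002 -0.002 pan 0.010 | fing 0.003 0.004 cam 0.088 door None [-41.0, 18.0, -16.0, -48.0, -39.0, 172.0]
40 -178 tray 0.004 bar 0.009 lnk -0.002 -0.002 pan 0.010 | fing 0.004 0.004 cam 0.089 door [-0.018  0.101] [-41.0,
[... 456 characters left out ...]
-178 tray 0.003 bar 0.004 lnk -0.002 -0.002 pan 0.008 | fing 0.004 0.004 cam 0.084 door None [-41.0, 16.0, -18.0, -52.0, -35.0, 172.0]
44 -160 tray -0.006 bar -0.007 lnk -0.001 -0.003 pan 0.006 | fing 0.001 0.003 cam 0.076 door [0.026 0.109] [-48.0, 22.0, -10.0, -54.0, -53.0, -169.0]
44 -166 tray -0.006 bar -0.002 lnk -0.001 -0.003 pan 0.006 | fing 0.002 0.003 cam 0.077 door None [-41.0, 19.0, -14.0, -46.0, -43.0, 172.0]
44 -172 tray 0.000 bar 0.000 lnk -0.003 -0.003 pan 0.006 | fing 0.003 0.004 cam 0.079 door None [-42.0, 17.0, -16.0, -49.0, -39.0, 172.0]
44 -178 tray 0.001 bar 0.002 lnk -0.002 -0.002 pan 0.006 | fing 0.004 0.004 cam 0.080 door None [-42.0, 16.0, -18.0, -53.0, -35.0, 172.0]
```

Run:
```python
from h import *
s=r.get_state();R=Ro.from_euler('xyz',s['eef_rot'],degrees=True).as_matrix();t=np.array(s['tcp_pos'])
o=np.zeros((600,800,3),np.uint8)
for n,f,(x0,y0,w,h),pos in(('side','side6.png',(200,160,100,150),0),('top','top6.png',(235,235,110,150),1)):
    im=cv2.imread('pics/'+f); k=4
    big=cv2.resize(im[y0:y0+h,x0:x0+w],None,fx=k,fy=k,interpolation=cv2.INTER_CUBIC)
    P_=lambda v:tuple(int(q) for q in (proj(n,t+R@np.array(v))-[x0,y0])*k+k/2)
    for z,c in((-.066,(0,0,255)),(-.13,(0,255,255))):
        pts=[P_([a,b,z]) for a,b in((-.039,-.0965),(.039,-.0965),(.039,.0965),(-.039,.0965))]
        cv2.polylines(big,[np.array(pts)],True,c,1)
    for b in(-.02,.02):cv2.circle(big,P_([.079,b,-.158]),5,(255,0,255),-1)
    cv2.circle(big,P_([0,0,0]),4,(0,255,0),-1)
    o[:h*k,pos*400:pos*400+w*k]=big[:600,:400]
cv2.imwrite('pics/ov.png',o)
```

```text
Traceback (most recent call last):
ValueError: could not broadcast input array from shape (596,400,3) into shape (600,400,3)
```

Run:
```python
from h import *
s=r.get_state();R=Ro.from_euler('xyz',s['eef_rot'],degrees=True).as_matrix();t=np.array(s['tcp_pos'])
o=np.zeros((600,800,3),np.uint8)
for n,f,(x0,y0,w,h),pos in(('side','side6.png',(200,160,100,150),0),('top','top6.png',(235,234,100,150),1)):
    im=cv2.imread('pics/'+f); k=4
    big=cv2.resize(im[y0:y0+h,x0:x0+w],None,fx=k,fy=k,interpolation=cv2.INTER_CUBIC)
    P_=lambda v:tuple(int(q) for q in (proj(n,t+R@np.array(v))-[x0,y0])*k+k/2)
    for z,c in((-.066,(0,0,255)),(-.13,(0,255,255))):
        pts=[P_([a,b,z]) for a,b in((-.039,-.0965),(.039,-.0965),(.039,.0965),(-.039,.0965))]
        cv2.polylines(big,[np.array(pts)],True,c,1)
    for b in(-.02,.02):cv2.circle(big,P_([.079,b,-.158]),5,(255,0,255),-1)
    cv2.circle(big,P_([0,0,0]),4,(0,255,0),-1)
    o[:h*k,pos*400:pos*400+w*k]=big
cv2.imwrite('pics/ov.png',o)
```

```text
(no output)
```

View pics/ov.png

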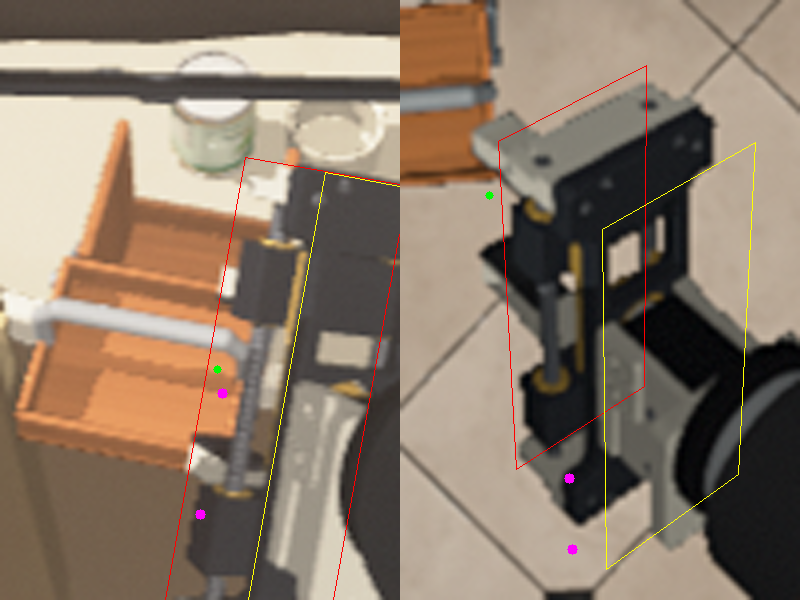

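No camera housing shows at the projected wrist-camera spots, so the camera takes up no room. The gripper body lies within the stated box. I'll go to the jar, gripping the cap end with the tool 41° below level and the lean matched to the planned placing pose.

```bash
cat > jar.py <<'E'
from plan import *
from s2 import pick,place,C
from s1 import cx_,cy_,cz
GAM=41.
az=19.; JC=np.array([.508,-.524,.0225]); bd=np.array([np.cos(np.radians(az)),np.sin(np.radians(az)),0])
def pk(back=0,half=0,out=.003,z=.0235):
    G=JC-bd*(.053+out); G[2]=z; p,R=pick(G,GAM,az,half); return p-back*R[:,2],R
E
python3 - <<'E'
from jar import *
pt,Rt=pk(.10); qt,e=ik(pt,Rt,[-64,40,3,-61,-63,-152]); print(qt.round(),e,np.round(clr(qt),3))
s=cur();base=s[0].copy()
for f in(.5,1):
    pp,RR=FK(base+(qt-base)*f); s=plan(pp,RR,*s)
pt,Rt=pk(0);plan(pt,Rt,*s,n=5)
E
```

```text
[ -69.   34.    3.  -54.  -69. -157.] 6.5147887085004186e-12 [0.191 0.245 0.067]
n 6 ROW -0.0158 0.0017 0.0082 -0.033 -0.0181 0.1047 1 | door 0.157 cab 0.164 tab 0.125 maxjstep 5.1 ikerr 0.0000
   end q [-66.0, 30.0, 7.0, -47.0, -83.0, -128.0] p [0.378, -0.503, 0.157]
n 6 ROW -0.0139 0.0069 0.0072 -0.0364 -0.0054 0.1107 1 | door 0.176 cab 0.197 tab 0.067 maxjstep 5.0 ikerr 0.0000
   end q [-69.0, 34.0, 3.0, -54.0, -69.0, -157.0] p [0.397, -0.562, 0.077]
n 5 ROW -0 -0.0001 0.02 0 -0 -0 1 | door 0.162 cab 0.187 tab 0.001 maxjstep 1.5 ikerr 0.0000
   end q [-64.0, 39.0, 2.0, -58.0, -62.0, -154.0] p [0.469, -0.537, 0.011]
```

Run:
```python
from jar import *
from s3 import sdb,BX,Rc,fg,gx
pt,Rt=pk(.10); qt,e=ik(pt,Rt,[-64,40,3,-61,-63,-152])
s=cur();base=s[0].copy()
fo=np.array([[a,b,c] for a in(-.01,.01) for b in np.linspace(-.066,.066,14) for c in(0,-.03,-.06)])
def chk(s0,s1):
    m=9
    n=10; t,w=rowfor(s0[1],s0[2],s1[1],s1[2],n); p,R=s0[1],s0[2]
    for k in range(n):
        p,R=step(p,R,t,w); L=(np.r_[fo,gx]@R.T+p-np.r_[C[:2],0])@Rc; m=min(m,min(sdb(L,b).min() for b in BX))
    print('   tray clr',round(m,3))
RR=FK(base+(qt-base)*.4)[1]
s1=plan(np.array([.35,-.57,.24]),RR,*s); chk(s,s1)
s2=plan(pt,Rt,*s1); chk(s1,s2)
s3=plan(pk(0)[0],Rt,*s2,n=5); chk(s2,s3)
```

```text
n 5 ROW -0.0206 0.0066 -0.0117 -0.0309 -0.0185 0.1 1 | door 0.172 cab 0.167 tab 0.195 maxjstep 5.8 ikerr 0.0000
   end q [-69.0, 31.0, 21.0, -45.0, -96.0, -127.0] p [0.35, -0.57, 0.24]
   tray clr 0.056
n 7 ROW -0.0137 -0.002 0.02 -0.0376 -0.0069 0.1131 1 | door 0.191 cab 0.169 tab 0.067 maxjstep 4.4 ikerr 0.0000
   end q [-69.0, 34.0, 3.0, -54.0, -69.0, -157.0] p [0.397, -0.562, 0.077]
   tray clr 0.019
n 5 ROW -0.0001 0 0.02 0.0001 -0 0 1 | door 0.162 cab 0.187 tab 0.001 maxjstep 1.5 ikerr 0.0000
   end q [-64.0, 39.0, 2.0, -58.0, -62.0, -154.0] p [0.468, -0.537, 0.011]
   tray clr -0.003
```

```bash
sed -i 's/np.linspace(-.066,-.2,7)/np.linspace(-.066,-.13,6)/' s3.py
python3 - <<'E'
from jar import *
from s3 import sdb,BX,Rc,fg,gx
for out in(.003,):
  for a in(19,):
    p,R=pk(0,0,out); L=(gx@R.T+p-np.r_[C[:2],0])@Rc; d=[sdb(L,b) for b in BX]
    print([round(x.min(),3) for x in d]); i=int(np.argmin(d[4])); print(gx[i],L[i].round(3))
E
python3 -m inch '-0.0206 0.0066 -0.0117 -0.0309 -0.0185 0.1 1;-0.0206 0.0066 -0.0117 -0.0309 -0.0185 0.1 1;-0.0206 0.0066 -0.0117 -0.0309 -0.0185 0.1 1;-0.0206 0.0066 -0.0117 -0.0309 -0.0185 0.1 1;-0.0206 0.0066 -0.0117 -0.0309 -0.0185 0.1 1;-0.0137 -0.002 0.02 -0.0376 -0.0069 0.1131 1;-0.0137 -0.002 0.02 -0.0376 -0.0069 0.1131 1;-0.0137 -0.002 0.02 -0.0376 -0.0069 0.1131 1;-0.0137 -0.002 0.02 -0.0376 -0.0069 0.1131 1;-0.0137 -0.002 0.02 -0.0376 -0.0069 0.1131 1;-0.0137 -0.002 0.02 -0.0376 -0.0069 0.1131 1;-0.0137 -0.002 0.02 -0.0376 -0.0069 0.1131 1;0 0 0 0 0 0 1;0 0 0 0 0 0 1'; python3 st.py
python3 - <<'E'
from h import *
from jar import JC,bd
p=cam('wrist');c=snap('wrist','wr7.png')
lat=np.array([-bd[1],bd[0],0])
for d in(-.053,.033-.0,.053):
    for l in(-.0225,.0225):
        u=proj('wrist',JC-bd*d+lat*l,p); cv2.circle(c,tuple(int(v) for v in u),3,(255,0,255),-1)
cv2.imwrite('pics/wr7b.png',cv2.cvtColor(c,cv2.COLOR_RGB2BGR)); b=snap('top','top7.png')
E
```

```text
[np.float64(0.01), np.float64(0.009), np.float64(0.11), np.float64(0.031), np.float64(-0.002), np.float64(0.114)]
[ 0.039  -0.0965 -0.0788] [-0.088 -0.06   0.092]
time_s: 13.67
tcp_pos: [0.3975, -0.5601, 0.0758]
eef_rot: [-179.9, -49.0, 19.1]
contact_force: [-0.1, -0.2, 0.7]
gripper_width: 0.0876
t 13.67 J [-69.1, 34.4, 3.4, -53.8, -69.2, -156.6] P [0.3975, -0.5601, 0.0758] rpy [-179.9, -49.0, 19.1] F [-0.1, -0.2, 0.7] w 0.0876 r 0.687
```

View pics/wr7b.png

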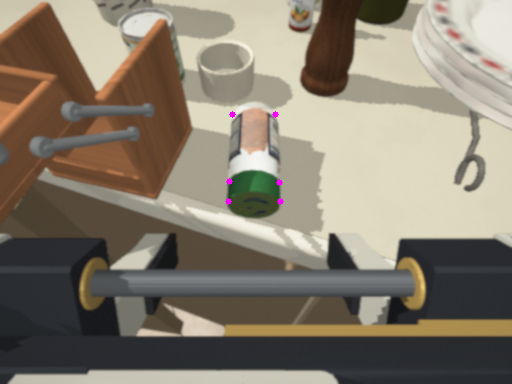

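View pics/top7.png

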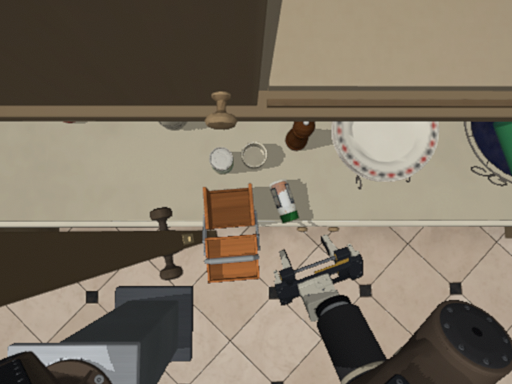

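The wrist view shows the jar from about (253,105) to (253,215), and the predicted outline points fit within about 1 px. The two link rods show on the caddy's right side at (65–150,110) and (40–135,140). I'll approach shifted 4 mm to the right to clear them.

Run:
```python
from jar import *
p,R=pk(0,0,.002,.024); p=p+R[:,1]*.004*(1 if R[1,1]<0 else -1); print(R[:,1]); s=plan(p,R,n=5)
```

```text
[ 0.32556815 -0.94551858 -0.        ]
n 5 ROW -0.0001 0.0007 0.0202 -0.0001 0.0001 0.0011 1 | door 0.166 cab 0.185 tab 0.002 maxjstep 1.5 ikerr 0.0000
   end q [-64.0, 39.0, 3.0, -58.0, -62.0, -155.0] p [0.471, -0.541, 0.012]
```

```bash
python3 -m inch '0 0.0007 0.0202 0 0 0.001 1;0 0.0007 0.0202 0 0 0.001 1;0 0.0007 0.0202 0 0 0.001 1;0 0.0007 0.0202 0 0 0.001 1' ; python3 -m inch '0 0.0007 0.0202 0 0 0.001 1;0 0 0 0 0 0 1;0 0 0 0 0 0 0.9'; python3 st.py; python3 -m inch '0 0 0 0 0 0 0.4;0 0 0 0 0 0 0.4;0 0 0 0 0 0 0.4;0 0 0 0 0 0 0.4;0 0 0 0 0 0 0.4;0 0 0 0 0 0 0.4;0 0 0 0 0 0 0.4;0 0 0 0 0 0 0.4' 58; python3 st.py
python3 - <<'E'
from h import *
snap('wrist','wr8.png')
E
```

```text
time_s: 14.1
tcp_pos: [0.4573, -0.5457, 0.0248]
eef_rot: [179.9, -49.0, 19.0]
contact_force: [0.5, 0.3, 0.1]
gripper_width: 0.0877
time_s: 14.35
tcp_pos: [0.4717, -0.5394, 0.0095]
eef_rot: [-179.6, -49.0, 18.7]
contact_force: [0.0, 0.3, 0.4]
gripper_width: 0.0848
t 14.35 J [-63.5, 39.3, 2.8, -57.9, -62.1, -154.7] P [0.4717, -0.5394, 0.0095] rpy [-179.6, -49.0, 18.7] F [0.0, 0.3, 0.4] w 0.0848 r 0.717
time_s: 15.02
tcp_pos: [0.4705, -0.5408, 0.0112]
eef_rot: [-179.8, -49.0, 18.7]
contact_force: [-1.9, 1.2, 1.2]
gripper_width: 0.044
t 15.02 J [-63.6, 39.2, 2.8, -57.9, -62.1, -154.8] P [0.4705, -0.5408, 0.0112] rpy [-179.8, -49.0, 18.7] F [-1.9, 1.2, 1.2] w 0.044 r 0.717
```

View pics/wr8.png

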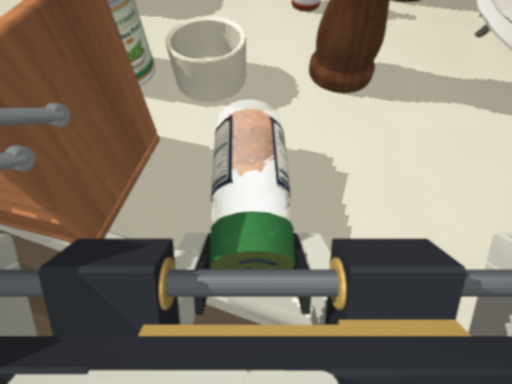

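```bash
cat > pl.py <<'E'
from jar import *
from s3 import sdb,BX,Rc,fg,gx
jarpts=None
def plc(up=0,gam=41,psi=-167,dx=.016,dy=-.001,gz=.1165):
    p,R=place(np.r_[C[:2],0]+Rc@np.array([dx,dy,gz]),gam,psi,0); return p+[0,0,up],R
# jar in tool frame at grip: base dir & cap end
def jarpts_tool(p,R,capend,bd):
    o=[]
    for l in np.linspace(0,.106,6):
        for a in np.linspace(0,2*np.pi,8,endpoint=False):
            e1=np.array([-bd[1],bd[0],0]);e2=np.array([0,0,1.])
            o.append(R.T@(capend+bd*l+.0225*(np.cos(a)*e1+np.sin(a)*e2)-p))
    return np.array(o)
def chk(s0,s1,n,jp):
    t,w=rowfor(s0[1],s0[2],s1[1],s1[2],n); p,R=s0[1],s0[2]; m=9;mj=9;zt=9
    for k in range(n):
        p,R=step(p,R,t,w); L=(np.r_[gx,fg]@R.T+p-np.r_[C[:2],0])@Rc; J=(jp@R.T+p-np.r_[C[:2],0])@Rc
        m=min(m,min(sdb(L,b).min() for b in BX));mj=min(mj,min(sdb(J,b).min() for b in BX));zt=min(zt,J[:,2].min())
    print('   grip-caddy %.3f jar-caddy %.3f jar minz %.3f'%(m,mj,zt))
E
cat > b.py <<'E'
from pl import *
s=cur(); p,R=s[1],s[2]
bdv=JC*0+bd; capend=JC-bd*.053; capend=capend+np.array([.3256,-.9455,0])*.004
jp=jarpts_tool(p,R,capend,bd); np.save('jp.npy',jp)
print('cap end in tool',(R.T@(capend-p)).round(4),'base dir in tool',(R.T@bd).round(3))
pt,Rt=plc(.15); print('angle',np.degrees(np.linalg.norm(Ro.from_matrix(R.T@Rt).as_rotvec())))
for g in([-46,21,-12,-50,-49,6],[-55,20,0,-50,-60,0]):
    qt,e=ik(pt,Rt,g); print(qt.round(),e,np.round(clr(qt),3))
pf,Rf=plc(0); qf,e=ik(pf,Rf,qt); print('final',qf.round(),e,np.round(clr(qf),3))
s0=s
# lift 0.16 with no rotation
sA=plan(p+np.array([-.03,-.03,.16]),R,*s); chk(s0,sA,8,jp)
qa=sA[0].copy(); prev=sA
for f in(.33,.67,1):
    pp,RR=FK(qa+(qt-qa)*f); nx=plan(pp,RR,*prev); chk(prev,nx,8,jp); prev=nx
prev2=plan(pf,Rf,*prev,n=10); chk(prev,prev2,10,jp)
E
python3 b.py
```

```text
cap end in tool [ 0.0006  0.0003 -0.0165] base dir in tool [ 0.656 -0.003  0.755]
angle 175.97254983441158
[-42.   9.  -8. -41. -55. -16.] 7.967228024998707e-10 [-0.004  0.099  0.242]
[-42.   9.  -8. -41. -55. -16.] 1.4584742383297948e-11 [-0.004  0.099  0.242]
final [-45.  20. -13. -51. -45.   2.] 2.070503551567461e-15 [0.019 0.103 0.092]
n 5 ROW 0.0192 0.0037 -0.0268 0 0 0 1 | door 0.171 cab 0.182 tab 0.033 maxjstep 2.7 ikerr 0.0000
   end q [-66.0, 29.0, 9.0, -52.0, -73.0, -168.0] p [0.441, -0.571, 0.172]
   grip-caddy 0.000 jar-caddy 0.050 jar minz 0.020
n 9 ROW 0.0082 -0.002 0.0024 0.0029 -0.0075 -0.1115 1 | door 0.125 cab 0.121 tab 0.150 maxjstep 5.9 ikerr 0.0000
   end q [-58.0, 23.0, 3.0, -48.0, -67.0, -118.0] p [0.477, -0.51, 0.199]
   grip-caddy 0.015 jar-caddy 0.038 jar minz 0.159
n 9 ROW 0.0066 0.0052 0.0011 0.0056 -0.0032 -0.116 1 | door 0.061 cab 0.093 tab 0.152 maxjstep 6.1 ikerr 0.0000
   end q [-50.0, 16.0, -2.0, -45.0, -61.0, -66.0] p [0.501, -0.447, 0.226]
   grip-caddy 0.014 jar-caddy 0.039 jar minz 0.143
n 9 ROW -0.0004 0.0077 0 0.0048 0.0001 -0.1134 1 | door -0.004 cab 0.088 tab 0.185 maxjstep 5.9 ikerr 0.0000
   end q [-42.0, 9.0, -8.0, -41.0, -55.0, -16.0] p [0.517, -0.388, 0.252]
   grip-caddy 0.049 jar-caddy 0.043 jar minz 0.144
n 10 ROW 0.0098 0 0.0113 0 0 0 1 | door -0.001 cab 0.099 tab 0.093 maxjstep 2.0 ikerr 0.0000
   end q [-45.0, 20.0, -13.0, -51.0, -45.0, 2.0] p [0.517, -0.388, 0.103]
   grip-caddy -0.003 jar-caddy 0.025 jar minz 0.009
```

```bash
cat > c.py <<'E'
from pl import *
jp=np.load('jp.npy')
q0=np.array([-45,20,-13,-51,-45,2.])
for up in(0,.03,.06,.09,.125):
    o=[]
    for psi in(-167,-157,-147,-137,-127):
        pt,Rt=plc(up,psi=psi); q,e=ik(pt,Rt,q0); L=(np.r_[gx,fg]@Rt.T+pt-np.r_[C[:2],0])@Rc
        b=[sdb(L,x).min() for x in BX]
        o.append('%d: %.3f %.3f|%.3f'%(psi,*clr(q)[:2],min(b)))
    print(up,o)
pt,Rt=plc(0);L=lambda g:(g@Rt.T+pt-np.r_[C[:2],0])@Rc
print([round(sdb(L(gx),b).min(),4) for b in BX],[round(sdb(L(fg),b).min(),4) for b in BX])
E
python3 c.py
```

```text
0 ['-167: 0.019 0.103|-0.003', '-157: 0.029 0.089|-0.004', '-147: 0.031 0.070|-0.014', '-137: 0.034 0.044|-0.014', '-127: 0.028 0.014|-0.015']
0.03 ['-167: 0.015 0.106|0.009', '-157: 0.029 0.093|0.006', '-147: 0.031 0.073|0.002', '-137: 0.033 0.048|-0.003', '-127: 0.026 0.018|-0.003']
0.06 ['-167: 0.008 0.109|0.033', '-157: 0.024 0.096|0.027', '-147: 0.031 0.077|0.018', '-137: 0.031 0.052|0.012', '-127: 0.025 0.022|0.010']
0.09 ['-167: 0.003 0.112|0.058', '-157: 0.021 0.100|0.047', '-147: 0.029 0.081|0.037', '-137: 0.030 0.056|0.032', '-127: 0.027 0.027|0.030']
0.125 ['-167: 0.002 0.099|0.082', '-157: 0.020 0.095|0.074', '-147: 0.030 0.086|0.068', '-137: 0.030 0.061|0.065', '-127: 0.025 0.032|0.064']
[np.float64(-0.0028), np.float64(0.0112), np.float64(0.0099), np.float64(0.0086), np.float64(-0.0007), np.float64(0.0034)] [np.float64(0.0389), np.float64(0.0789), np.float64(0.0031), np.float64(0.0022), np.float64(0.0101), np.float64(0.0167)]
```

```bash
python3 -m inch '0.0048 0.0009 -0.0067 0 0 0 0.3;0.0096 0.0019 -0.0134 0 0 0 0.3;0.0192 0.0037 -0.0268 0 0 0 0.3;0.0192 0.0037 -0.0268 0 0 0 0.3;0.0192 0.0037 -0.0268 0 0 0 0.3;0.0192 0.0037 -0.0268 0 0 0 0.3;0 0 0 0 0 0 0.3;0 0 0 0 0 0 0.3' 58; python3 st.py
python3 - <<'E'
from h import *
snap('wrist','wr9.png')
E
cat > d.py <<'E'
from pl import *
jp=np.load('jp.npy')
s=cur();p,R=s[1],s[2]
pt,Rt=plc(.135,psi=-145,dx=.0175)
qt,e=ik(pt,Rt,[-50,16,-2,-45,-61,-20]); print(qt.round(),e,np.round(clr(qt),3))
qa=s[0].copy(); prev=s
for f in(.33,.67,1):
    pp,RR=FK(qa+(qt-qa)*f); nx=plan(pp,RR,*prev); chk(prev,nx,8,jp); prev=nx
E
python3 d.py
```

```text
time_s: 15.73
tcp_pos: [0.4421, -0.5711, 0.1679]
eef_rot: [179.7, -49.0, 19.1]
contact_force: [-0.7, -0.0, -1.7]
gripper_width: 0.0442
t 15.73 J [-65.5, 29.4, 8.4, -52.1, -72.1, -167.1] P [0.4421, -0.5711, 0.1679] rpy [179.7, -49.0, 19.1] F [-0.7, -0.0, -1.7] w 0.0442 r 0.722
[-46.  18.   2. -43. -72.   4.] 5.490052856771399e-13 [0.028 0.082 0.227]
n 10 ROW 0.0072 -0.0017 0.0024 0.0091 -0.0004 -0.1099 1 | door 0.134 cab 0.126 tab 0.140 maxjstep 5.8 ikerr 0.0000
   end q [-59.0, 26.0, 6.0, -49.0, -72.0, -111.0] p [0.475, -0.508, 0.19]
   grip-caddy 0.017 jar-caddy 0.028 jar minz 0.151
n 10 ROW 0.0051 0.0054 0.002 0.005 0.0072 -0.1135 1 | door 0.081 cab 0.096 tab 0.141 maxjstep 6.0 ikerr 0.0000
   end q [-52.0, 22.0, 4.0, -46.0, -72.0, -53.0] p [0.5, -0.444, 0.215]
   grip-caddy 0.022 jar-caddy 0.029 jar minz 0.131
n 10 ROW -0.0018 0.0066 0.0016 -0.0029 0.0073 -0.1105 1 | door 0.028 cab 0.082 tab 0.172 maxjstep 5.8 ikerr 0.0000
   end q [-46.0, 18.0, 2.0, -43.0, -72.0, 4.0] p [0.516, -0.383, 0.237]
   grip-caddy 0.061 jar-caddy 0.033 jar minz 0.132
```

View pics/wr9.png

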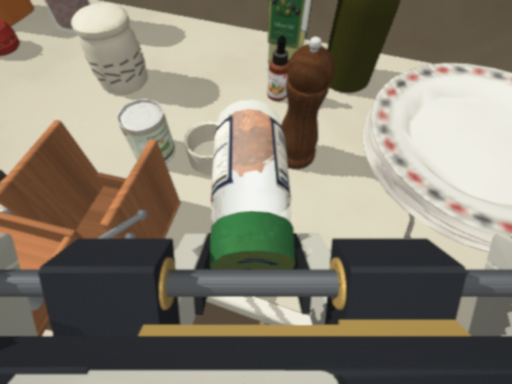

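```bash
python3 -m inch '0.0072 -0.0017 0.0024 0.0091 -0.0004 -0.1099 0.3;0.0072 -0.0017 0.0024 0.0091 -0.0004 -0.1099 0.3;0.0072 -0.0017 0.0024 0.0091 -0.0004 -0.1099 0.3;0.0072 -0.0017 0.0024 0.0091 -0.0004 -0.1099 0.3;0.0072 -0.0017 0.0024 0.0091 -0.0004 -0.1099 0.3;0.0072 -0.0017 0.0024 0.0091 -0.0004 -0.1099 0.3;0.0072 -0.0017 0.0024 0.0091 -0.0004 -0.1099 0.3;0.0072 -0.0017 0.0024 0.0091 -0.0004 -0.1099 0.3;0.0072 -0.0017 0.0024 0.0091 -0.0004 -0.1099 0.3;0.0072 -0.0017 0.0024 0.0091 -0.0004 -0.1099 0.3;0.0051 0.0054 0.002 0.005 0.0072 -0.1135 0.3;0.0051 0.0054 0.002 0.005 0.0072 -0.1135 0.3;0.0051 0.0054 0.002 0.005 0.0072 -0.1135 0.3;0.0051 0.0054 0.002 0.005 0.0072 -0.1135 0.3;0.0051 0.0054 0.002 0.005 0.0072 -0.1135 0.3;0.0051 0.0054 0.002 0.005 0.0072 -0.1135 0.3;0.0051 0.0054 0.002 0.005 0.0072 -0.1135 0.3;0.0051 0.0054 0.002 0.005 0.0072 -0.1135 0.3;0.0051 0.0054 0.002 0.005 0.0072 -0.1135 0.3;0.0051 0.0054 0.002 0.005 0.0072 -0.1135 0.3'; python3 st.py
cat > e.py <<'E'
from pl import *
jp=np.load('jp.npy')
pt,Rt=plc(.135,psi=-145,dx=.0175); s=cur(); nx=plan(pt,Rt,*s); chk(s,nx,8,jp)
E
python3 e.py
```

```text
time_s: 17.45
tcp_pos: [0.5005, -0.443, 0.2118]
eef_rot: [140.5, 20.3, 143.3]
contact_force: [0.2, -0.1, -0.8]
gripper_width: 0.0441
t 17.45 J [-52.3, 21.8, 4.2, -45.9, -72.4, -52.4] P [0.5005, -0.443, 0.2118] rpy [140.5, 20.3, 143.3] F [0.2, -0.1, -0.8] w 0.0441 r 0.668
n 10 ROW -0.0021 0.0066 0.0013 -0.0025 0.007 -0.1103 1 | door 0.028 cab 0.081 tab 0.169 maxjstep 5.8 ikerr 0.0000
   end q [-46.0, 18.0, 2.0, -43.0, -72.0, 4.0] p [0.517, -0.383, 0.237]
   grip-caddy 0.059 jar-caddy 0.033 jar minz 0.129
```

```bash
python3 -m inch '-0.0021 0.0066 0.0003 -0.0025 0.007 -0.1103 0.3;-0.0021 0.0066 0.0003 -0.0025 0.007 -0.1103 0.3;-0.0021 0.0066 0.0003 -0.0025 0.007 -0.1103 0.3;-0.0021 0.0066 0.0013 -0.0025 0.007 -0.1103 0.3;-0.0021 0.0066 0.0013 -0.0025 0.007 -0.1103 0.3;-0.0021 0.0066 0.0013 -0.0025 0.007 -0.1103 0.3;-0.0021 0.0066 0.0013 -0.0025 0.007 -0.1103 0.3;-0.0021 0.0066 0.0013 -0.0025 0.007 -0.1103 0.3;-0.0021 0.0066 0.0013 -0.0025 0.007 -0.1103 0.3;-0.0021 0.0066 0.0013 -0.0025 0.007 -0.1103 0.3;0 0 0 0 0 0 0.3;0 0 0 0 0 0 0.3'; python3 st.py
python3 - <<'E'
from h import *
from pl import *
jp=np.load('jp.npy'); s=cur(); J=jp@s[2].T+s[1]
ax=(J[:8].mean(0)-J[-8:].mean(0)); print('jar up axis',(ax/np.linalg.norm(ax)).round(3),'bottom',J[-8:].mean(0).round(4),'local',((J[-8:].mean(0)-np.r_[C[:2],0])@Rc).round(4))
o=np.zeros((600,800,3),np.uint8)
for n,pos,(x0,y0) in(('side',0,(190,140)),('top',1,(180,150))):
    im=cv2.cvtColor(snap(n,n+'10.png'),cv2.COLOR_RGB2BGR)
    for k in(slice(0,8),slice(-8,None)):
        pts=np.array([proj(n,x) for x in J[k]]).astype(int); 
        for q in pts: cv2.circle(im,tuple(int(v) for v in q),0,(255,0,255),-1)
    o[:,pos*400:pos*400+400]=cv2.resize(im[y0:y0+150,x0:x0+100],None,fx=4,fy=4,interpolation=cv2.INTER_CUBIC)
cv2.imwrite('pics/m10.png',o); snap('wrist','wr10.png')
E
```

```text
time_s: 18.45
tcp_pos: [0.5151, -0.3847, 0.2401]
eef_rot: [179.7, 41.1, -145.6]
contact_force: [-0.0, 1.1, -1.0]
gripper_width: 0.0439
t 18.45 J [-46.1, 17.6, 2.5, -42.8, -72.8, 3.1] P [0.5151, -0.3847, 0.2401] rpy [179.7, 41.1, -145.6] F [-0.0, 1.1, -1.0] w 0.0439 r 0.643
jar up axis [ 0.    -0.002  1.   ] bottom [ 0.5057 -0.3907  0.1461] local [ 0.0172 -0.0011  0.1461]
```

View pics/m10.png

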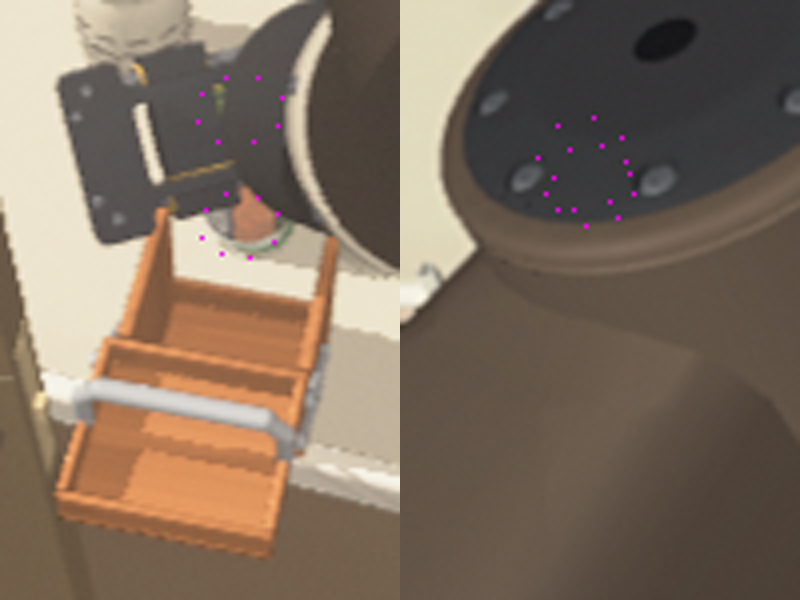

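View pics/wr10.png

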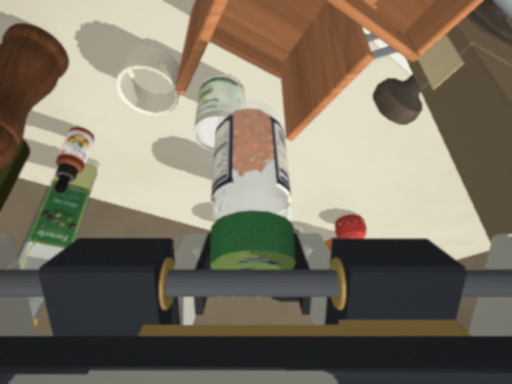

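```bash
cat > f.py <<'E'
from pl import *
jp=np.load('jp.npy')
s=cur()
pt,Rt=plc(.065,psi=-150,dx=.0175,dy=0); n1=plan(pt,Rt,*s,n=5); chk(s,n1,5,jp)
pt,Rt=plc(.025,psi=-163,dx=.0175,dy=0); n2=plan(pt,Rt,*n1,n=4); chk(n1,n2,4,jp)
for psi in(-163,-167):
    pt,Rt=plc(.0,psi=psi,dx=.0175,dy=0); n3=plan(pt,Rt,*n2,n=6); chk(n2,n3,6,jp)
E
python3 f.py
```

```text
n 5 ROW 0.0092 0.0001 0.0113 0.0112 0.0002 0.0117 1 | door 0.028 cab 0.083 tab 0.157 maxjstep 1.9 ikerr 0.0000
   end q [-46.0, 20.0, -4.0, -45.0, -63.0, 6.0] p [0.517, -0.384, 0.167]
   grip-caddy 0.025 jar-caddy 0.025 jar minz 0.073
n 4 ROW 0.0066 -0.0006 0.0076 0.0371 -0 0.0428 1 | door 0.019 cab 0.088 tab 0.117 maxjstep 3.4 ikerr 0.0000
   end q [-45.0, 19.0, -11.0, -49.0, -50.0, 1.0] p [0.518, -0.386, 0.127]
   grip-caddy 0.005 jar-caddy 0.025 jar minz 0.033
n 6 ROW 0.0027 -0 0.0031 0 -0 0 1 | door 0.020 cab 0.097 tab 0.092 maxjstep 0.5 ikerr 0.0000
   end q [-45.0, 21.0, -12.0, -51.0, -49.0, 4.0] p [0.518, -0.386, 0.102]
   grip-caddy -0.004 jar-caddy 0.025 jar minz 0.008
n 6 ROW 0.0027 -0.0002 0.0031 0.0077 -0 0.0088 1 | door 0.017 cab 0.100 tab 0.092 maxjstep 0.8 ikerr 0.0000
   end q [-45.0, 20.0, -13.0, -51.0, -45.0, 2.0] p [0.518, -0.387, 0.102]
   grip-caddy -0.001 jar-caddy 0.025 jar minz 0.008
```

```bash
python3 -m inch '0.0092 0.0001 0.0113 0.0112 0.0002 0.0117 0.3;0.0092 0.0001 0.0113 0.0112 0.0002 0.0117 0.3;0.0092 0.0001 0.0113 0.0112 0.0002 0.0117 0.3;0.0092 0.0001 0.0113 0.0112 0.0002 0.0117 0.3;0.0092 0.0001 0.0113 0.0112 0.0002 0.0117 0.3;0.0066 -0.0006 0.0076 0.0371 0 0.0428 0.3;0.0066 -0.0006 0.0076 0.0371 0 0.0428 0.3;0.0066 -0.0006 0.0076 0.0371 0 0.0428 0.3;0.0066 -0.0006 0.0076 0.0371 0 0.0428 0.3;0 0 0 0 0 0 0.3'; python3 st.py
cat > g.py <<'E'
from pl import *
import sys
jp=np.load('jp.npy'); s=cur(); J=jp@s[2].T+s[1]
ax=(J[:8].mean(0)-J[-8:].mean(0)); print('up axis',(ax/np.linalg.norm(ax)).round(3),'bottom local',((J[-8:].mean(0)-np.r_[C[:2],0])@Rc).round(4))
for up in(.008,0,-.003):
    pt,Rt=plc(up,psi=-167,dx=.0175,dy=0); n3=plan(pt,Rt,*s); chk(s,n3,6,jp)
E
python3 g.py
python3 - <<'E'
from h import *
snap('wrist','wr11.png'); a=snap('side','side11.png')[140:260,180:330]
cv2.imwrite('pics/s11.png',cv2.resize(cv2.cvtColor(a,cv2.COLOR_RGB2BGR),None,fx=5,fy=5,interpolation=cv2.INTER_CUBIC))
E
```

```text
time_s: 19.43
tcp_pos: [0.5168, -0.3846, 0.1253]
eef_rot: [179.8, 41.0, -163.2]
contact_force: [-1.2, 2.0, -1.0]
gripper_width: 0.0441
t 19.43 J [-45.0, 18.7, -11.4, -49.2, -49.9, 1.5] P [0.5168, -0.3846, 0.1253] rpy [179.8, 41.0, -163.2] F [-1.2, 2.0, -1.0] w 0.0441 r 0.644
up axis [0.    0.001 1.   ] bottom local [0.0176 0.002  0.0314]
n 1 ROW 0.0095 -0.0026 0.0118 0.0464 -0.0005 0.0497 1 | door 0.016 cab 0.102 tab 0.100 maxjstep 4.3 ikerr 0.0000
   end q [-45.0, 19.0, -13.0, -51.0, -46.0, 1.0] p [0.518, -0.387, 0.11]
   grip-caddy 0.002 jar-caddy 0.024 jar minz 0.016
n 1 ROW 0.0147 -0.0026 0.0178 0.0464 -0.0005 0.0497 1 | door 0.017 cab 0.101 tab 0.092 maxjstep 4.7 ikerr 0.0000
   end q [-45.0, 20.0, -13.0, -51.0, -45.0, 2.0] p [0.518, -0.387, 0.102]
   grip-caddy -0.001 jar-caddy 0.024 jar minz 0.008
n 1 ROW 0.0167 -0.0026 0.0201 0.0464 -0.0005 0.0497 1 | door 0.018 cab 0.101 tab 0.089 maxjstep 4.9 ikerr 0.0000
   end q [-45.0, 20.0, -14.0, -52.0, -45.0, 2.0] p [0.518, -0.387, 0.099]
   grip-caddy -0.002 jar-caddy 0.024 jar minz 0.005
```

View pics/s11.png

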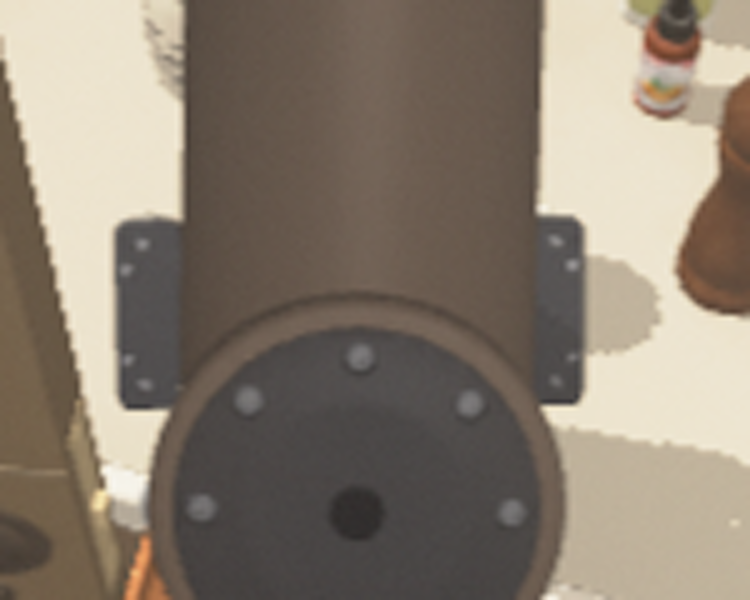

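View pics/wr11.png

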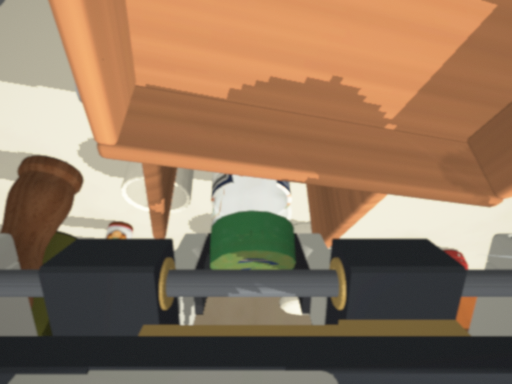

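```bash
python3 -m inch '0.0024 -0.0006 0.003 0.0116 0 0.0124 0.3;0.0024 -0.0006 0.003 0.0116 0 0.0124 0.3;0.0024 -0.0007 0.003 0.0116 0 0.0124 0.3;0.0024 -0.0007 0.003 0.0116 0 0.0124 0.3;0 0 0 0 0 0 0.3;0 0 0 0 0 0 0.3'; python3 st.py; python3 g.py
python3 - <<'E'
from h import *
snap('wrist','wr12.png')
E
```

```text
time_s: 20.03
tcp_pos: [0.5228, -0.3911, 0.1201]
eef_rot: [-178.9, 41.5, -166.0]
contact_force: [-10.4, 3.4, 37.0]
gripper_width: 0.0438
t 20.03 J [-44.6, 18.4, -12.7, -50.7, -45.9, 0.7] P [0.5228, -0.3911, 0.1201] rpy [-178.9, 41.5, -166.0] F [-10.4, 3.4, 37.0] w 0.0438 r 0.653
up axis [-0.013  0.015  1.   ] bottom local [ 0.0241 -0.0057  0.0261]
n 1 ROW 0.0092 0.0054 0.005 -0.0076 0.0092 0.0128 1 | door 0.016 cab 0.102 tab 0.100 maxjstep 0.6 ikerr 0.0000
   end q [-45.0, 19.0, -13.0, -51.0, -46.0, 1.0] p [0.518, -0.387, 0.11]
   grip-caddy 0.002 jar-caddy 0.021 jar minz 0.016
n 1 ROW 0.0145 0.0055 0.011 -0.0076 0.0092 0.0128 1 | door 0.017 cab 0.101 tab 0.092 maxjstep 1.1 ikerr 0.0000
   end q [-45.0, 20.0, -13.0, -51.0, -45.0, 2.0] p [0.518, -0.387, 0.102]
   grip-caddy -0.001 jar-caddy 0.021 jar minz 0.008
n 1 ROW 0.0165 0.0055 0.0132 -0.0076 0.0092 0.0128 1 | door 0.018 cab 0.101 tab 0.089 maxjstep 1.4 ikerr 0.0000
   end q [-45.0, 20.0, -14.0, -52.0, -45.0, 2.0] p [0.518, -0.387, 0.099]
   grip-caddy -0.001 jar-caddy 0.021 jar minz 0.005
```

View pics/wr12.png

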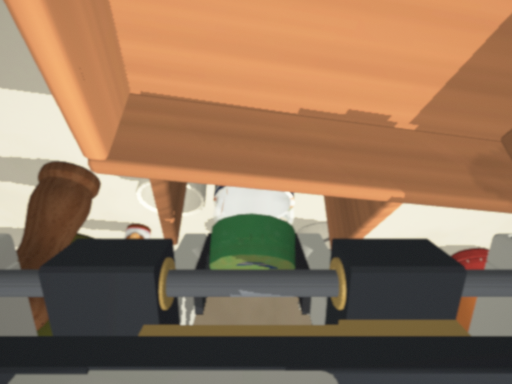

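Force has reached 37 N upward, and the tool is sitting about 10 mm above where I commanded it. Something is in contact, so I'm backing up straight away.

```bash
python3 -m inch '-0.0066 0 -0.0075 0 0 0 0.3;-0.0066 0 -0.0075 0 0 0 0.3;0 0 0 0 0 0 0.3;0 0 0 0 0 0 0.3'; python3 st.py; python3 g.py | head -1
python3 - <<'E'
from h import *
snap('wrist','wr13.png'); a=snap('side','side13.png')
from pl import *
jp=np.load('jp.npy'); s=cur()
import cv2
# which predicted contacts in gripping geometry: print gripper pts nearest
p,R=s[1],s[2]
for nm,g in(('body',gx),('fing',fg)):
    L=(g@R.T+p-np.r_[C[:2],0])@Rc; print(nm,[round(sdb(L,b).min(),3) for b in BX])
E
```

```text
time_s: 20.42
tcp_pos: [0.5196, -0.3882, 0.1325]
eef_rot: [-179.6, 41.1, -166.5]
contact_force: [-0.2, 0.6, -1.5]
gripper_width: 0.0438
t 20.42 J [-44.1, 17.2, -12.6, -49.1, -46.8, -1.9] P [0.5196, -0.3882, 0.1325] rpy [-179.6, 41.1, -166.5] F [-0.2, 0.6, -1.5] w 0.0438 r 0.649
up axis [-0.003  0.008  1.   ] bottom local [ 0.0203 -0.0019  0.0386]
body [np.float64(0.017), np.float64(0.02), np.float64(0.037), np.float64(0.038), np.float64(0.026), np.float64(0.026)]
fing [np.float64(0.048), np.float64(0.081), np.float64(0.009), np.float64(0.009), np.float64(0.023), np.float64(0.018)]
```

View pics/wr13.png

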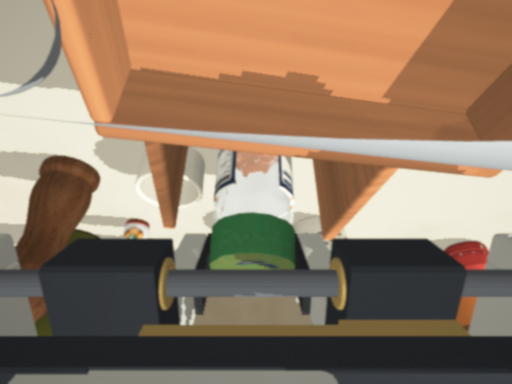

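Run:
```python
from h import *
from pl import *
p=cam('wrist'); im=cv2.imread('pics/wr13.png')
def P(l): return proj('wrist',np.r_[C[:2],0]+Rc@np.array(l),p)
k=2
big=cv2.resize(im[120:300,100:420],None,fx=2.5,fy=2.5,interpolation=cv2.INTER_CUBIC)
def dot(l,c):
    u=(P(l)-[100,120])*2.5+1; cv2.circle(big,tuple(int(v) for v in u),3,c,-1)
def line(a,b,c):
    u=[tuple(int(v) for v in (P(x)-[100,120])*2.5+1) for x in(a,b)]; cv2.line(big,*u,c,1)
for sy in(-1,1):
    for y in(.048,.056): line([-.048,sy*y,.118],[.048,sy*y,.118],(255,0,255))
line([-.067,-.056,.148],[-.067,.056,.148],(255,0,0)); line([-.067,-.056,.125],[-.067,.056,.125],(0,255,255))
line([.042,-.048,.032],[.042,.048,.032],(0,0,255)); line([.048,-.048,.032],[.048,.048,.032],(0,0,255))
cv2.imwrite('pics/pr13.png',big)
```

```text
(no output)
```

View pics/pr13.png

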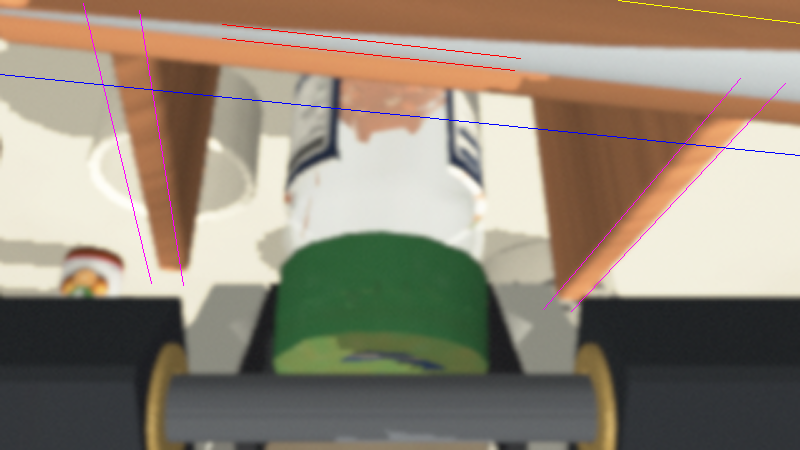

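```bash
echo "elapsed min: $(( ($(date +%s)-$(stat -c %Y pics/side1.png))/60 ))"
python3 - <<'E'
from h import *
from pl import *
p=cam('wrist')
obs={(.048,-.048,.118):(187,268),(.048,-.056,.118):(163,268),(.048,.048,.118):(560,297),(.048,.056,.118):(588,298)}
O={k:np.array(v)/2.5+[100,120]-.4 for k,v in obs.items()}
def f(v):
    d=np.array([v[0],v[1],0]); return np.concatenate([proj('wrist',np.r_[C[:2],0]+d+Rc@np.array(k),p)-o for k,o in O.items()])
R_=least_squares(f,[0,0]); print(R_.x.round(4),R_.fun.round(1))
E
```

```text
elapsed min: 37
[-0.0087  0.0013] [ 0.9  1.2 -2.8  0.3  0.8  0.1  1.2  0.6]
```

```bash
cat > k.py <<'E'
from pl import *
jp=np.load('jp.npy'); s=cur()
pt,Rt=plc(.031,psi=-167,dx=.0115,dy=.001); n1=plan(pt,Rt,*s,n=2)
pt,Rt=plc(.0,psi=-167,dx=.0115,dy=.001); n2=plan(pt,Rt,*n1,n=10)
E
python3 k.py
```

```text
n 2 ROW 0.0019 0.0015 -0.0029 0 0.0002 0.003 1 | door 0.015 cab 0.107 tab 0.122 maxjstep 0.3 ikerr 0.0000
   end q [-45.0, 17.0, -13.0, -49.0, -47.0, -2.0] p [0.512, -0.386, 0.133]
n 10 ROW 0.002 0 0.0023 0 0 0 1 | door 0.018 cab 0.107 tab 0.093 maxjstep 0.4 ikerr 0.0000
   end q [-45.0, 19.0, -14.0, -52.0, -45.0, 2.0] p [0.512, -0.386, 0.103]
```

```bash
python3 -m inch '0.0019 0.0015 -0.0029 0 0 0.003 0.3;0.0019 0.0015 -0.0029 0 0 0.003 0.3;0.002 0 0.0023 0 0 0 0.3;0.002 0 0.0023 0 0 0 0.3'; python3 -m inch '0.002 0 0.0023 0 0 0 0.3;0.002 0 0.0023 0 0 0 0.3;0 0 0 0 0 0 0.3';python3 st.py; python3 g.py|head -1
```

```text
time_s: 20.85
tcp_pos: [0.5121, -0.3869, 0.1277]
eef_rot: [-179.9, 41.1, -167.0]
contact_force: [-0.5, -0.4, -0.8]
gripper_width: 0.0439
time_s: 21.1
tcp_pos: [0.5121, -0.3866, 0.1208]
eef_rot: [180.0, 41.0, -167.0]
contact_force: [0.1, 0.0, -0.8]
gripper_width: 0.0442
t 21.1 J [-44.8, 17.7, -13.5, -50.1, -46.4, -0.3] P [0.5121, -0.3866, 0.1208] rpy [180.0, 41.0, -167.0] F [0.1, 0.0, -0.8] w 0.0442 r 0.642
up axis [-0.001  0.003  1.   ] bottom local [0.0127 0.0009 0.0269]
```

```bash
python3 -m inch '0.002 0 0.0023 0 0 0 0.3;0.002 0 0.0023 0 0 0 0.3;0 0 0 0 0 0 0.3';python3 -m inch '0.002 0 0.0023 0 0 0 0.3;0 0 0 0 0 0 0.3';python3 -m inch '0.0013 0 0.0015 0 0 0 0.3;0 0 0 0 0 0 0.3';python3 st.py; python3 g.py|head -1
python3 - <<'E'
from h import *
snap('wrist','wr14.png')
E
```

```text
time_s: 21.35
tcp_pos: [0.5122, -0.3866, 0.1151]
eef_rot: [-180.0, 41.0, -167.0]
contact_force: [0.0, 0.3, -0.6]
gripper_width: 0.0443
time_s: 21.52
tcp_pos: [0.5122, -0.3867, 0.1123]
eef_rot: [-179.9, 41.0, -167.0]
contact_force: [0.1, 0.1, -0.6]
gripper_width: 0.0439
time_s: 21.68
tcp_pos: [0.5123, -0.3868, 0.1105]
eef_rot: [-179.9, 41.1, -167.0]
contact_force: [0.0, -0.8, -0.7]
gripper_width: 0.044
t 21.68 J [-45.1, 18.6, -13.7, -51.0, -45.8, 1.1] P [0.5123, -0.3868, 0.1105] rpy [-179.9, 41.1, -167.0] F [0.0, -0.8, -0.7] w 0.044 r 0.642
up axis [-0.002  0.004  1.   ] bottom local [0.013  0.0006 0.0166]
```

View pics/wr14.png

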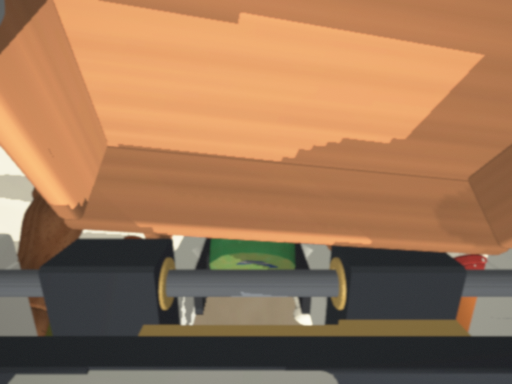

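```bash
python3 -m inch '0.0017 0 0.0019 0 0 0 0.3;0 0 0 0 0 0 0.3'|grep -E "pos|force";python3 -m inch '0.0013 0 0.0015 0 0 0 0.3;0 0 0 0 0 0 0.3'|grep -E "pos|force";python3 -m inch '0.0007 0 0.0008 0 0 0 0.3;0 0 0 0 0 0 0.3'|grep -E "pos|force"
```

```text
tcp_pos: [0.5122, -0.3867, 0.1079]
contact_force: [-0.2, 1.1, -2.0]
tcp_pos: [0.5126, -0.3869, 0.1063]
contact_force: [1.3, 0.2, 0.6]
tcp_pos: [0.5127, -0.387, 0.1054]
contact_force: [2.6, 0.7, 0.3]
```

```bash
python3 -m inch '-0.0015 0 0.0013 0 0 0 0.3;0 0 0 0 0 0 0.3'|grep -E "pos|force";python3 -m inch '0.001 0 0.0011 0 0 0 0.3;0 0 0 0 0 0 0.3'|grep -E "pos|force";python3 -m inch '0.0007 0 0.0008 0 0 0 0.3;0 0 0 0 0 0 0.3'|grep -E "pos|force"; python3 g.py | head -1
```

```text
tcp_pos: [0.5143, -0.3862, 0.1051]
contact_force: [1.0, -0.4, -1.0]
tcp_pos: [0.514, -0.3862, 0.1033]
contact_force: [0.3, 0.4, -1.4]
tcp_pos: [0.5141, -0.3863, 0.1023]
contact_force: [0.2, 0.9, -1.3]
up axis [-0.001  0.003  1.   ] bottom local [0.0148 0.001  0.0084]
```

```bash
python3 -m inch '0.0007 0 0.0008 0 0 0 0.3;0 0 0 0 0 0 0.3'|grep -E "pos|force";python3 -m inch '0.0005 0 0.0006 0 0 0 0.3;0 0 0 0 0 0 0.3'|grep -E "pos|force";python3 st.py
```

```text
tcp_pos: [0.5141, -0.3864, 0.1014]
contact_force: [0.5, 0.6, -1.3]
tcp_pos: [0.5142, -0.3864, 0.1007]
contact_force: [-0.3, -0.2, -0.8]
t 23.07 J [-45.1, 19.5, -13.8, -51.7, -45.2, 2.3] P [0.5142, -0.3864, 0.1007] rpy [-179.9, 41.1, -166.9] F [-0.3, -0.2, -0.8] w 0.0437 r 0.643
```

```bash
python3 -m inch '0.0005 0 0.0006 0 0 0 0.3;0 0 0 0 0 0 0.3'|grep -E "pos|force";python3 -m inch '0.0005 0 0.0005 0 0 0 0.3;0 0 0 0 0 0 0.3'|grep -E "pos|force"; echo "elapsed: $(( ($(date +%s)-$(stat -c %Y pics/side1.png))/60 ))"
```

```text
tcp_pos: [0.5142, -0.3864, 0.0999]
contact_force: [0.2, 0.9, -1.0]
tcp_pos: [0.5142, -0.3865, 0.0992]
contact_force: [-0.1, -0.6, -1.4]
elapsed: 39
```

```bash
python3 -m inch '0.0005 0 0.0006 0 0 0 0.3;0 0 0 0 0 0 0.3'|grep -E "pos|force";python3 -m inch '0.0005 0 0.0006 0 0 0 0.3;0 0 0 0 0 0 0.3'|grep -E "pos|force";python3 - <<'E'
from h import *
snap('wrist','wr15.png')
E
```

```text
tcp_pos: [0.5142, -0.3864, 0.0984]
contact_force: [-1.3, -0.1, -0.6]
tcp_pos: [0.5142, -0.3864, 0.0976]
contact_force: [0.1, 0.4, -0.8]
```

View pics/wr15.png

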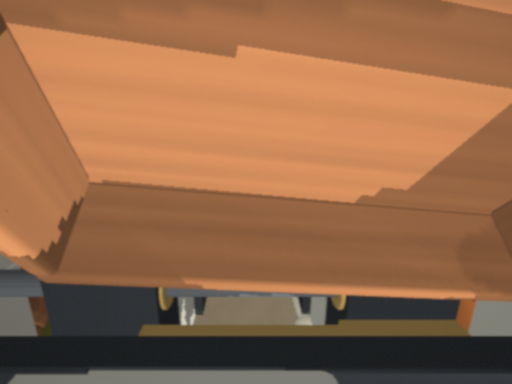

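```bash
python3 -m inch '0.0007 0 0.0008 0 0 0 0.3;0 0 0 0 0 0 0.3'|grep -E "pos|force";python3 -m inch '0.0007 0 0.0008 0 0 0 0.3;0 0 0 0 0 0 0.3'|grep -E "pos|force"
```

```text
tcp_pos: [0.5146, -0.3864, 0.0972]
contact_force: [-0.5, 0.1, 3.1]
tcp_pos: [0.515, -0.3864, 0.0972]
contact_force: [-2.7, 3.0, 8.7]
```

```bash
python3 -m inch '-0.0004 0 -0.0005 0 0 0 0.3;0 0 0 0 0 0 0.3'|grep -E "pos|force"; python3 -m inch '0 0 0 0 0 0 0.53;0 0 0 0 0 0 0.56;0 0 0 0 0 0 0.57;0 0 0 0 0 0 0.57;0 0 0 0 0 0 0.57'
python3 - <<'E'
from h import *
snap('wrist','wr16.png')
E
python3 - <<'E'
from pl import *
s=cur(); p,R=s[1],s[2]
print('up',(R.T@[0,0,1]).round(3))
E
```

```text
tcp_pos: [0.5146, -0.3865, 0.0972]
contact_force: [-0.4, 2.3, 6.4]
time_s: 24.7
tcp_pos: [0.5141, -0.3863, 0.096]
eef_rot: [-179.9, 41.0, -167.0]
contact_force: [0.3, 0.2, 0.2]
gripper_width: 0.0502
up [-0.657 -0.001 -0.754]
```

View pics/wr16.png

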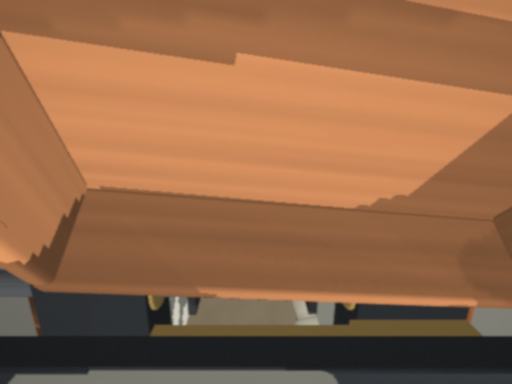

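```bash
python3 -m inch '-0.0033 0 -0.0038 0 0 0 0.57;-0.0066 0 -0.0075 0 0 0 0.57;-0.0066 0 -0.0075 0 0 0 0.57;-0.0066 0 -0.0075 0 0 0 0.57'|grep -E "pos|force"
cat > l.py <<'E'
from pl import *
jp=np.load('jp.npy')
s=cur()
pt,Rt=plc(.14,psi=-147,dx=.01,dy=-.002); n1=plan(pt,Rt,*s)
from s1 import pose,H,cx_
H2=H-.115*cx_
for lean,tilt,half in((32,34,1),(32,34,0)):
    ph,Rh=pose(H2,lean,tilt,half); pp=ph-.11*Rh[:,2]
    print(lean,half); n2=plan(pp,Rh,*n1); chk(n1,n2,14,jp[:2]*0); plan(ph,Rh,*n2,n=5)
E
python3 l.py
```

```text
tcp_pos: [0.5145, -0.3867, 0.1328]
contact_force: [0.3, -1.0, 0.6]
n 3 ROW -0.0227 0.001 -0.0285 -0.0769 0.0003 -0.0874 1 | door 0.022 cab 0.082 tab 0.159 maxjstep 8.3 ikerr 0.0000
   end q [-46.0, 17.0, 1.0, -43.0, -72.0, 2.0] p [0.509, -0.385, 0.242]
32 1
n 17 ROW 0.0088 -0.0055 -0.0062 -0.0118 0.0123 0.1162 1 | door 0.038 cab 0.090 tab 0.177 maxjstep 6.6 ikerr 0.0000
   end q [-63.0, 25.0, 10.0, -40.0, -97.0, -100.0] p [0.334, -0.451, 0.244]
   grip-caddy 0.023 jar-caddy 0.042 jar minz 0.229
n 5 ROW -0.0001 0 0.022 0.0002 0 -0.0001 1 | door 0.088 cab 0.153 tab 0.120 maxjstep 2.3 ikerr 0.0000
   end q [-57.0, 25.0, 1.0, -42.0, -86.0, -97.0] p [0.382, -0.389, 0.166]
32 0
n 10 ROW 0.0093 0.0117 -0.0126 -0.0187 -0.0179 -0.1149 1 | door 0.024 cab 0.086 tab 0.197 maxjstep 8.3 ikerr 0.0000
   end q [-63.0, 25.0, 10.0, -40.0, -97.0, 80.0] p [0.334, -0.451, 0.244]
   grip-caddy 0.041 jar-caddy 0.060 jar minz 0.244
n 5 ROW -0 -0.0001 0.022 -0.0001 -0 -0 1 | door 0.088 cab 0.153 tab 0.120 maxjstep 2.3 ikerr 0.0000
   end q [-57.0, 25.0, 1.0, -42.0, -86.0, 83.0] p [0.382, -0.389, 0.167]
```

```bash
python3 -m inch '-0.0227 0.001 -0.0285 -0.0769 0 -0.0874 0.57;-0.0227 0.001 -0.0285 -0.0769 0 -0.0874 0.57;-0.0227 0.001 -0.0285 -0.0769 0 -0.0874 0.57;0.0088 -0.0055 -0.0062 -0.0118 0.0123 0.1162 0.6;0.0088 -0.0055 -0.0062 -0.0118 0.0123 0.1162 0.6;0.0088 -0.0055 -0.0062 -0.0118 0.0123 0.1162 0.6;0.0088 -0.0055 -0.0062 -0.0118 0.0123 0.1162 0.6;0.0088 -0.0055 -0.0062 -0.0118 0.0123 0.1162 0.6;0.0088 -0.0055 -0.0062 -0.0118 0.0123 0.1162 0.6;0.0088 -0.0055 -0.0062 -0.0118 0.0123 0.1162 0.6;0.0088 -0.0055 -0.0062 -0.0118 0.0123 0.1162 0.6;0.0088 -0.0055 -0.0062 -0.0118 0.0123 0.1162 0.6;0.0088 -0.0055 -0.0062 -0.0118 0.0123 0.1162 0.6;0.0088 -0.0055 -0.0062 -0.0118 0.0123 0.1162 0.6;0.0088 -0.0055 -0.0062 -0.0118 0.0123 0.1162 0.6;0.0088 -0.0055 -0.0062 -0.0118 0.0123 0.1162 0.6;0.0088 -0.0055 -0.0062 -0.0118 0.0123 0.1162 0.6;0.0088 -0.0055 -0.0062 -0.0118 0.0123 0.1162 0.6;0.0088 -0.0055 -0.0062 -0.0118 0.0123 0.1162 0.6;0.0088 -0.0055 -0.0062 -0.0118 0.0123 0.1162 0.6'; python3 st.py
python3 - <<'E'
from pl import *
from h import *
from s1 import pose,H,cx_
ph,Rh=pose(H-.115*cx_,32,34,1); 
ph=np.array([.3809,-.3872,.1625]); plan(ph-.09*Rh[:,2],Rh); 
o=np.zeros((600,800,3),np.uint8)
a=cv2.cvtColor(snap('wrist','wr17.png'),cv2.COLOR_RGB2BGR); o[:300,:400]=cv2.resize(a,(400,300))
b=cv2.cvtColor(snap('side','side17.png'),cv2.COLOR_RGB2BGR)[150:270,190:350]; o[:300,400:]=cv2.resize(b,(400,300))
b=cv2.cvtColor(snap('top','top17.png'),cv2.COLOR_RGB2BGR)[150:300,160:360]; o[300:,:400]=cv2.resize(b,(400,300))
cv2.imwrite('pics/m17.png',o)
E
```

```text
time_s: 26.75
tcp_pos: [0.3334, -0.4507, 0.2432]
eef_rot: [141.6, -26.3, 113.4]
contact_force: [-0.4, -1.2, -0.1]
gripper_width: 0.0525
t 26.75 J [-63.3, 24.8, 10.2, -40.2, -97.2, -99.9] P [0.3334, -0.4507, 0.2432] rpy [141.6, -26.3, 113.4] F [-0.4, -1.2, -0.1] w 0.0525 r 0.561
n 1 ROW -0.0003 -0.0019 0.0232 0.0009 -0.0005 -0.0062 1 | door 0.130 cab 0.163 tab 0.179 maxjstep 2.5 ikerr 0.0000
   end q [-62.0, 25.0, 8.0, -40.0, -95.0, -99.0] p [0.342, -0.438, 0.226]
```

View pics/m17.png

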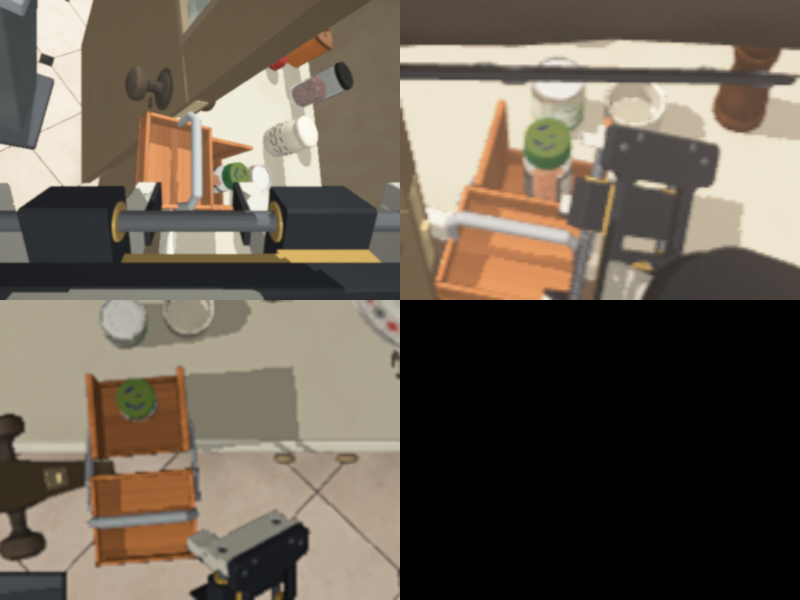

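The jar stands upright in the compartment, cap up (top view at (137,398) in the montage), and the tray is still over. Next I take the handle again.

```bash
python3 -m inch '0 -0.0004 0.0226 0 0 -0.001 0.6;0 -0.0004 0.0226 0 0 -0.001 0.6;0 -0.0004 0.0226 0 0 -0.001 0.6;0 -0.0004 0.0226 0 0 -0.001 0.6;0 -0.0004 0.0226 0 0 -0.001 0.6;0 0 0 0 0 0 0.6'; python3 -m inch '0 0 0 0 0 0 0;0 0 0 0 0 0 0;0 0 0 0 0 0 0;0 0 0 0 0 0 0;0 0 0 0 0 0 0;0 0 0 0 0 0 0;0 0 0 0 0 0 0;0 0 0 0 0 0 0' 20; python3 st.py
python3 - <<'E'
from sw import *
s=cur()
R_=s[2]
print(rows(R_,1.745,0.0,16,0))
E
```

```text
time_s: 27.4
tcp_pos: [0.3828, -0.3835, 0.1597]
eef_rot: [141.2, -26.1, 114.2]
contact_force: [-0.6, 1.0, -0.9]
gripper_width: 0.0523
time_s: 28.07
tcp_pos: [0.3823, -0.3872, 0.1626]
eef_rot: [141.2, -25.9, 113.9]
contact_force: [3.0, 0.6, 3.9]
gripper_width: 0.011
t 28.07 J [-57.2, 25.5, 0.3, -42.3, -85.3, -96.5] P [0.3823, -0.3872, 0.1626] rpy [141.2, -25.9, 113.9] F [3.0, 0.6, 3.9] w 0.011 r 0.544
0.0009 0.008 -0.0015 0 0 0 0;0.0005 0.0081 -0.0008 0 0 0 0;-0 0.0082 -0 0 0 0 0;-0.0005 0.0081 0.0007 0 0 0 0;-0.001 0.008 0.0015 0 0 0 0;-0.0014 0.0077 0.0022 0 0 0 0;-0.0019 0.0074 0.0029 0 0 0 0;-0.0022 0.007 0.0036 0 0 0 0;-0.0027 0.0065 0.0042 0 0 0 0;-0.003 0.0059 0.0048 0 0 0 0;-0.0033 0.0053 0.0053 0 0 0 0;-0.0036 0.0045 0.0058 0 0 0 0;-0.0039 0.0038 0.0061 0 0 0 0;-0.004 0.003 0.0065 0 0 0 0;-0.0042 0.0021 0.0067 0 0 0 0;-0.0043 0.0013 0.0068 0 0 0 0
```

```bash
python3 -m inch '0.0009 0.008 -0.0015 0 0 0 0;0.0005 0.0081 -0.0008 0 0 0 0;0 0.0082 0 0 0 0 0;-0.0005 0.0081 0.0007 0 0 0 0;-0.001 0.008 0.0015 0 0 0 0;-0.0014 0.0077 0.0022 0 0 0 0;-0.0019 0.0074 0.0029 0 0 0 0;-0.0022 0.007 0.0036 0 0 0 0'|grep -E "pos|force"; python3 -m inch '-0.0027 0.0065 0.0042 0 0 0 0;-0.003 0.0059 0.0048 0 0 0 0;-0.0033 0.0053 0.0053 0 0 0 0;-0.0036 0.0045 0.0058 0 0 0 0;-0.0039 0.0038 0.0061 0 0 0 0'|grep -E "pos|force"; python3 -m inch '-0.004 0.003 0.0065 0 0 0 0;-0.0042 0.0021 0.0067 0 0 0 0;0 0 0 0 0 0 0'|grep -E "pos|force";  python3 st.py
```

```text
tcp_pos: [0.4402, -0.3825, 0.1894]
contact_force: [-0.8, -1.4, 4.6]
tcp_pos: [0.4795, -0.3794, 0.1778]
contact_force: [3.3, -0.4, 4.7]
tcp_pos: [0.4933, -0.3783, 0.1665]
contact_force: [7.5, -1.5, 5.4]
t 29.4 J [-49.3, 28.1, 6.2, -44.7, -82.7, -104.1] P [0.4933, -0.3783, 0.1665] rpy [141.2, -25.9, 113.9] F [7.5, -1.5, 5.4] w 0.0112 r 0.622
```

```bash
python3 -m inch '-0.0022 0.0007 0.0034 0 0 0 0;0 0 0 0 0 0 0'|grep -E "pos|force"; python3 -m inch '-0.001 0.0003 0.0017 0 0 0 0;0 0 0 0 0 0 0'|grep -E "pos|force"
```

```text
tcp_pos: [0.4956, -0.3781, 0.1639]
contact_force: [7.7, -1.8, 3.6]
tcp_pos: [0.4967, -0.378, 0.1627]
contact_force: [6.3, -0.8, 4.0]
```

```bash
python3 -m inch '-0.0004 0.0001 0.0008 0 0 0 0;0 0 0 0 0 0 0'|grep -E "pos|force"; python3 -m inch '0 0 0 0 0 0 0.3;0 0 0 0 0 0 0.5;0 0 0 0 0 0 0.5;0 0 0 0 0 0 0.5;0 0 0 0 0 0 0.5'|grep -E "pos|force|width"; python3 -m inch '0 0 -0.01 0 0 0 0.5;0 0 -0.02 0 0 0 0.5;0 0 -0.03 0 0 0 0.5;0 0 -0.03 0 0 0 0.6;0 0 -0.03 0 0 0 0.7;-0.01 -0.01 -0.025 0 0 0 0.7;-0.01 -0.01 -0.025 0 0 0 0.7;0 0 0 0 0 0 0.7'; python3 st.py
python3 - <<'E'
from h import *
o=np.zeros((600,800,3),np.uint8)
a=cv2.cvtColor(snap('wrist','wr18.png'),cv2.COLOR_RGB2BGR); o[:300,:400]=cv2.resize(a,(400,300))
b=cv2.cvtColor(snap('side','side18.png'),cv2.COLOR_RGB2BGR)[150:270,190:350]; o[:300,400:]=cv2.resize(b,(400,300))
b=cv2.cvtColor(snap('top','top18.png'),cv2.COLOR_RGB2BGR)[120:270,160:360]; o[300:,:400]=cv2.resize(b,(400,300))
b=cv2.imread('pics/top1.png')[120:270,160:360]; o[300:,400:]=cv2.resize(b,(400,300))
cv2.imwrite('pics/m18.png',o)
E
```

```text
tcp_pos: [0.4968, -0.3781, 0.1626]
contact_force: [5.6, -0.4, 6.5]
tcp_pos: [0.4947, -0.3777, 0.1616]
contact_force: [-1.4, 0.8, -1.1]
gripper_width: 0.0389
time_s: 30.98
tcp_pos: [0.4089, -0.4964, 0.263]
eef_rot: [141.5, -25.8, 113.7]
contact_force: [-1.0, 1.5, -1.4]
gripper_width: 0.0611
t 30.98 J [-59.9, 29.4, 21.1, -41.8, -99.4, -106.0] P [0.4089, -0.4964, 0.263] rpy [141.5, -25.8, 113.7] F [-1.0, 1.5, -1.4] w 0.0611 r 0.643
```

View pics/m18.png

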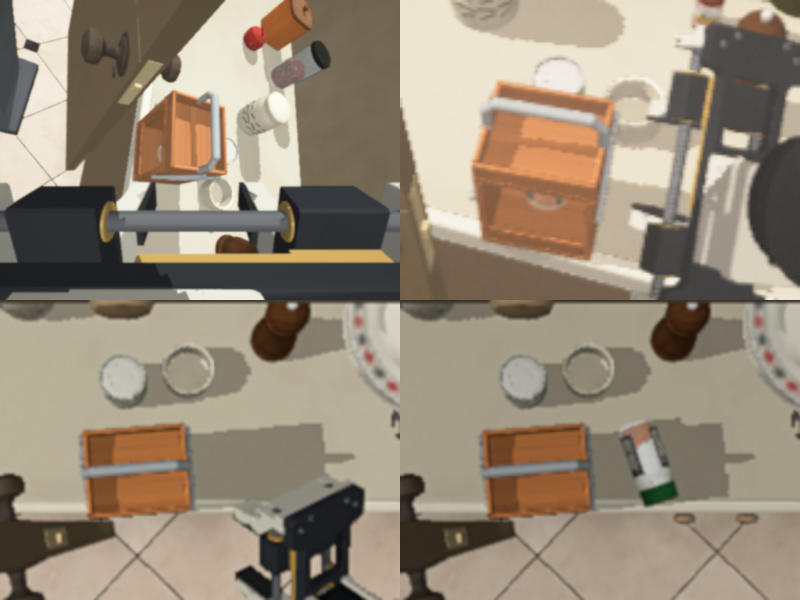

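Run:
```python
import cv2,numpy as np
a=cv2.imread('pics/top1.png')[135:232,195:265].astype(int);b=cv2.imread('pics/top18.png')[135:232,195:265].astype(int)
d=np.abs(a-b).max(2);print('changed px',(d>40).sum(),'of',d.size)
from h import r
print(r.get_state()['contact_force'],r.get_state()['time_s'])
r.close_job()
```

```text
changed px 0 of 6790
[ 1.01113997  0.16427199 -0.48664301] 31.1333
the job is handed in; nothing more can be done
```

The job is done and handed in at 31.1 s. I swung the tray fully over, stood the jar upright with its cap up on the caddy floor, released it there, and swung the tray back shut.

**What the last checks showed**
- **Tray and bystanders:** the final top picture of the caddy, tin and ramekin matches the starting one, with 0 of 6,790 pixels changed. The tray is therefore shut and those two things have not moved.
- **Jar:** the top and side pictures taken after release showed it upright, cap up. The last side picture shows its lower part under the shut tray.
- **Release:** the jar was resting on the floor with about 6 N when I opened the jaws, and the force dropped to zero.
- **Arm:** it is clear of everything and touching nothing.

**What went wrong or disagreed**
- **First lowering:** it struck something, probably the caddy's back rail, and the force rose to about 39 N in total, close to the 40 N limit. I backed off and lowered the jar about 5 mm further forward without trouble.
- **Tray touch:** the gripper body lightly touched the open tray's rim (under 3 N) while the jar was going down.
- **Measurements:** the wrist camera put the caddy about 9 mm nearer the robot than the fixed cameras did. The floor contact came about 4 mm lower than I had computed, so I judged the placing by force.

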